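# Nest the wooden horn flares on the slanted stand

## Robot

A 7-joint arm with a two-finger parallel gripper is mounted at the origin on a cart in front of the work surface, level with it; the furniture and walls round the work are solid. World frame = base frame: x ahead of the robot, y to its left, z up, the work surface at z = 0. Lengths are in m, angles in rad, forces in N, time in s.
With the tool pointing down it reaches from about 0.425 to 0.825 m from the base axis. Payload 3.6 kg.
Tool frame: the origin (TCP) lies between the finger pads; the fingertips stand 19 mm ahead of it and the grasp point (between the pads) is the TCP; z points along the fingers, y is the direction in which the jaws open and shut (so a half turn about z gives the same grasp; the last joint's range is limited). The gripper opens to 85 mm and grips with 20 to 120 N. Pads are 22 mm wide; open, the fingers measure 114 mm over their backs; the gripper's body (76 mm by 85 mm) begins 54 mm behind the grasp point. The pads swing forward as they close: fully open they stand 13 mm farther back than shut.
Start: joints at [-1.345, 0.615, -0.013, 1.423, 0.008, 1.103, -0.04], TCP at [0.162, 0.629, 0.225] pointing down, gripper open.
Joint ranges: [-3.12, 3.12], [-0.3, 2.06], [-1.34, 1.32], [0.26, 2.42], [-1.36, 4.5], [0.01, 1.98], [-2.84, 2.84]. Speed limits (rad/s): [2.79, 2.79, 3.14, 3.14, 3.14, 3.14, 3.14].

## Interface

Orientations are given as [roll, pitch, yaw] about the fixed x, y, z axes, in that order (R = Rz(yaw) Ry(pitch) Rx(roll)).
In Python, from plant import read_state, grab_frame, camera_info, hand_in, cut_out, tip_of gives the robot as it stands. The module is installed in compiled form; this text tells all that it offers.
- The arm moves only by the tool arm_command, never from a script. Its argument "increments" is a list of rows, each a list of 3 entries, a list of its own where there are three numbers: the shift along the tool's x, y, z in cm, then the turn about the tool's z in degrees, then the finger opening in cm, from 0 to 8.54. A call has 1 to 12 rows; each row is the pose to reach, as a shift and turn from the pose commanded when the call began, along the tool's axes at that moment; what a row does not reach only later rows make up. A row lasts 1/12 s, in which the tool goes at most 41.7 mm and 7.16 degrees, less where a joint would pass 70% of its speed; a pose out of reach is approached as far as the arm can. A call with a gripper value outside its range is refused whole. The fingers move at their own pace and stop on an object; "newtons" is the grip in N (left out, the last holds). Time passes only in rows, so rows that repeat a pose let the fingers close. It gives the time, the measured TCP pose, the force and the opening at its end, in the units of the state.
- read_state(): the state, without advancing time (a new reading comes with each control period).
- grab_frame(name): name is "side" or "top" or "wrist"; returns the picture (384x512x3 uint8, red, green, blue); there is no depth.
- camera_info(name): a dict with "camera_matrix" (3x3 intrinsics, pixels), "k1" (the pictures are not rectified: a ray, as slopes to the right and down, at radius r is drawn at 1 + k1 r^2 times it, then the intrinsics apply), "world_from_camera" (4x4, takes a point from camera to world coordinates). Camera axes: x right, y up, looking along -z (the intrinsics and any distortion apply to the point x, -y, -z); pixel columns grow to the right and rows downward; lengths in m; the calibration is good to about 2 mm. A picture is of the moment at which its call begins: read the wrist's pose just before it. camera_info takes no time and is no camera call; for the wrist camera it gives the pose at the moment of the call.
- hand_in(): hands the job in, once; it reports no verdict.
Trained networks look in the newest picture that a camera, given by its name, has taken for a name from the list of things; names that differ only in an ending like _2 or _b are one class to them, and where a whole thing is asked for, a point or a joint stands for the part that bears it (a point fixed in the world has none). Each returns a list of dicts, best first, with "score" (0 to 1); they miss things now and then, are a little off and sometimes report something else, mostly with a low value. They report only what shows in the picture. A call takes as long as a camera call.
- cut_out(target, camera): "pixels" (384x512 bool, what is visible of it) and "extent" ([left, top, right, bottom] in pixels, round what is visible of it).
- tip_of(target, camera): "at" ([column, row] in pixels: a listed point, or the origin of a listed thing).
The state is a dict: "time_s": time; "q": joint angles; "qd": joint speeds; "tau": joint torques, N m; "tool_pos": TCP position; "orientation": TCP orientation; "ft_force": force on the tool from outside, world axes, zero at the start; "torque": the same for the moment, N m; "finger_gap": opening from 0.0 (shut) to 1.0 (fully open).
Only numpy, scipy, OpenCV 4.12 (cv2) and the standard library are available. Lean on these libraries where they do the work, as an engineer would, in place of code of your own. Each camera call takes 0.05 s, during which the arm holds its last target.

## Task

Put the two loose wooden horn flares away on the slanted stand: one at a time, mouth down, slip each over the flare on top of the stack, tipped to the same slant and with its long side the same way, until its rim sits flat on the rim below all round and nothing is wedged; press each flare home along the slanted axis of the stack with a steady push of about 20 N, held for a second, no blow or shove. Leave the three standing still in the stand and do not disturb the other things on the table.

Things in the scene. Friction and masses are not known exactly. Their poses are not given: they have to be found in the camera images.
- flare_seated: horn flare already on the slanted stand, mouth down, leaning 25 degrees to the stand's low side; loose, 0.3 kg. All three flares are alike: an open rectangular wooden funnel, rim 116 (x) by 92 (y) mm, 119 mm high. Origin: centre of the mouth, in the plane of the rim's underside; z runs along the axis from mouth to neck, x along the long side. A half turn about z makes no difference.
- seated_shoulder (a point): on the axis of flare_seated, 30 mm above its mouth, level with the flat shoulder on top of its straight rim band (30 mm high, on every flare). A flare nested fully home rests its rim on the shoulder below: its origin then lies 30 mm along z from the lower flare's origin, with about 2 mm play per side. At entry the play is far wider; it narrows on the way down.
- seated_neck (a point): on the axis of flare_seated, at the top of its neck (119 mm). Every flare tapers above its rim band, from 96 x 72 mm at 30 mm height to 70 x 46 mm at 95 mm (4 mm walls), and ends in a straight neck, 60 (x) by 36 (y) mm, from 95 to 119 mm height, with a slot through it. The neck is the place to grip, across its 36 mm.
- flare_a: a loose horn flare standing mouth down on the table, on one side of the stand (left or right); shape, origin and axes as flare_seated; mass about 0.2 to 0.4 kg
- flare_b: the other loose horn flare, standing mouth down on the table on the other side of the stand; shape, origin and axes as flare_seated; mass about 0.2 to 0.4 kg
- slant_stand: plywood stand fixed to the table, 184 mm wide, about 140 mm deep and 80 mm high at its back: a board sloping at 25 degrees, low side to its own -x (towards the robot, give or take its yaw), with an 18 mm lip along the low edge. Origin: centre of its underside; z up
- stand_seat (a point): point on the stand's sloping board where the middle of the first flare's mouth rests against the lip
- wax_tin: round tin of wax with a black lid, 67 mm across, 64 mm high, loose; not to be moved. Origin: centre of its underside
- port_tube: plain grey aluminium tube standing on end, 56 mm across, 110 mm high, loose; not to be moved. Origin: centre of its underside
- glue_bottle: white glue bottle with a red nozzle, 57 mm across, 184 mm high, loose; not to be moved. Origin: centre of its underside
- tweeter_3: round black tweeter, 76 mm across, 37 mm high, loose; not to be moved. Origin: centre of its underside

How it is judged:
On the way, in this order (a step that is already met when the one before it is completed fails the run):
1. one loose flare is fully home over the flare in the stand, rim flat on its shoulder, and is pressed there with 12 to 40 N (((z of flare_a in the frame of flare_seated between 0.027 and 0.0325 m and x of flare_a in the frame of flare_seated between -0.005 and 0.005 m and y of flare_a in the frame of flare_seated between -0.005 and 0.005 m and angle between the z axis of flare_a and the z axis of flare_seated, either way round below 0.04 rad and angle between the x axis of flare_a and the x axis of flare_seated, either way round below 0.07 rad and contact force between flare_a and flare_seated between 12 and 40 N) or (z of flare_b in the frame of flare_seated between 0.027 and 0.0325 m and x of flare_b in the frame of flare_seated between -0.005 and 0.005 m and y of flare_b in the frame of flare_seated between -0.005 and 0.005 m and angle between the z axis of flare_b and the z axis of flare_seated, either way round below 0.04 rad and angle between the x axis of flare_b and the x axis of flare_seated, either way round below 0.07 rad and contact force between flare_b and flare_seated between 12 and 40 N))), for 0.4 s.
2. the other flare is fully home over that one and is pressed there with 12 to 40 N (((z of flare_a in the frame of flare_seated between 0.027 and 0.0325 m and x of flare_a in the frame of flare_seated between -0.005 and 0.005 m and y of flare_a in the frame of flare_seated between -0.005 and 0.005 m and angle between the z axis of flare_a and the z axis of flare_seated, either way round below 0.04 rad and angle between the x axis of flare_a and the x axis of flare_seated, either way round below 0.07 rad and z of flare_b in the frame of flare_a between 0.027 and 0.0325 m and x of flare_b in the frame of flare_a between -0.005 and 0.005 m and y of flare_b in the frame of flare_a between -0.005 and 0.005 m and angle between the z axis of flare_b and the z axis of flare_a, either way round below 0.04 rad and angle between the x axis of flare_b and the x axis of flare_a, either way round below 0.07 rad and contact force between flare_b and flare_a between 12 and 40 N) or (z of flare_b in the frame of flare_seated between 0.027 and 0.0325 m and x of flare_b in the frame of flare_seated between -0.005 and 0.005 m and y of flare_b in the frame of flare_seated between -0.005 and 0.005 m and angle between the z axis of flare_b and the z axis of flare_seated, either way round below 0.04 rad and angle between the x axis of flare_b and the x axis of flare_seated, either way round below 0.07 rad and z of flare_a in the frame of flare_b between 0.027 and 0.0325 m and x of flare_a in the frame of flare_b between -0.005 and 0.005 m and y of flare_a in the frame of flare_b between -0.005 and 0.005 m and angle between the z axis of flare_a and the z axis of flare_b, either way round below 0.04 rad and angle between the x axis of flare_a and the x axis of flare_b, either way round below 0.07 rad and contact force between flare_a and flare_b between 12 and 40 N))), for 0.4 s.
At the end, for the whole second after the job is handed in: The three flares stand nested and at rest on the slanted stand, in either order of the two loose ones: each upper flare 27 to 32.5 mm along the axis above the one below, centred on it within 5 mm, axes within 0.04 rad, long sides within 0.07 rad; the lowest flare's mouth is within 20 mm of its seat (((z of flare_a in the frame of flare_seated between 0.027 and 0.0325 m and x of flare_a in the frame of flare_seated between -0.005 and 0.005 m and y of flare_a in the frame of flare_seated between -0.005 and 0.005 m and angle between the z axis of flare_a and the z axis of flare_seated, either way round below 0.04 rad and angle between the x axis of flare_a and the x axis of flare_seated, either way round below 0.07 rad and z of flare_b in the frame of flare_a between 0.027 and 0.0325 m and x of flare_b in the frame of flare_a between -0.005 and 0.005 m and y of flare_b in the frame of flare_a between -0.005 and 0.005 m and angle between the z axis of flare_b and the z axis of flare_a, either way round below 0.04 rad and angle between the x axis of flare_b and the x axis of flare_a, either way round below 0.07 rad) or (z of flare_b in the frame of flare_seated between 0.027 and 0.0325 m and x of flare_b in the frame of flare_seated between -0.005 and 0.005 m and y of flare_b in the frame of flare_seated between -0.005 and 0.005 m and angle between the z axis of flare_b and the z axis of flare_seated, either way round below 0.04 rad and angle between the x axis of flare_b and the x axis of flare_seated, either way round below 0.07 rad and z of flare_a in the frame of flare_b between 0.027 and 0.0325 m and x of flare_a in the frame of flare_b between -0.005 and 0.005 m and y of flare_a in the frame of flare_b between -0.005 and 0.005 m and angle between the z axis of flare_a and the z axis of flare_b, either way round below 0.04 rad and angle between the x axis of flare_a and the x axis of flare_b, either way round below 0.07 rad)) and distance between flare_seated and stand_seat below 0.02 m and linear speed of each of flare_seated, flare_a, flare_b below 0.02 m/s); the robot touches nothing.
It fails at once if a tin of finishing wax is moved by more than 30 mm (distance of wax_tin from where it was at the start of the episode above 0.03 m).
It fails at once if an aluminium tube is moved by more than 30 mm (distance of port_tube from where it was at the start of the episode above 0.03 m).
It fails at once if a glue bottle is moved by more than 30 mm (distance of glue_bottle from where it was at the start of the episode above 0.03 m).
It fails at once if a tweeter is moved by more than 30 mm (distance of tweeter_3 from where it was at the start of the episode above 0.03 m).
It fails at once if a flare is struck or shoved against another with more than 90 N (contact force between any of flare_a, flare_b and flare_seated above 90 N or contact force between flare_a and flare_b above 90 N).
It also fails if it takes over 72 s, if anything falls off the work surface, if the arm or the gripper's body presses on something with over 40 N, if the wrist force passes 120 N, or if a joint passes its speed limit or range.

## Working session

There is one attempt and no reset: what is moved stays moved. The work goes in short steps, Python scripts to look and compute and a tool call to move; the robot and the scene stay as the last step left them, time stands still between calls to the robot, and variables do not carry over. Pictures are saved under pics/ and viewed, and the job is handed in when it is done.

Besides the shell and the picture viewer there is one more tool, called after "Emit:" as a command line: name --argument value ..., lists and objects as JSON in quotes. arm_command: Moves the arm, as the interface text tells. Its arguments: {"type":"object","properties":{"increments":{"type":"array"},"newtons":{"type":"number"}},"required":["increments"]}

```bash
ls; mkdir -p pics; cat > h.py <<'E'
import numpy as np, cv2
from plant import *
from scipy.spatial.transform import Rotation as R
def snap(n,f):
    im=grab_frame(n); cv2.imwrite(f'pics/{f}.png',im[:,:,::-1].copy()); return im
def proj(ci,P):
    P=np.atleast_2d(P); T=np.linalg.inv(ci['world_from_camera']); c=P@T[:3,:3].T+T[:3,3]
    u=c[:,0]/-c[:,2]; v=-c[:,1]/-c[:,2]; r2=u*u+v*v; s=1+ci['k1']*r2
    K=np.array(ci['camera_matrix']); return np.c_[K[0,0]*u*s+K[0,2],K[1,1]*v*s+K[1,2]]
def ray(ci,p):
    K=np.array(ci['camera_matrix']); d=np.array([(p[0]-K[0,2])/K[0,0],(p[1]-K[1,2])/K[1,1]]); x=d.copy()
    for _ in range(20): x=d/(1+ci['k1']*(x@x))
    T=np.array(ci['world_from_camera']); return T[:3,3], T[:3,:3]@np.array([x[0],-x[1],-1])
def onz(ci,p,z):
    o,d=ray(ci,p); return o+d*(z-o[2])/d[2]
E
python3 - <<'E'
from h import *
s=read_state(); print(s)
for n in ['side','top','wrist']:
    snap(n,n+'0'); ci=camera_info(n); print(n,ci)
E
```

```text
pics
{'time_s': 0.0, 'q': array([-1.34548865,  0.6159116 , -0.01263741,  1.42495198,  0.00809135,
        1.10339089, -0.04041754]), 'qd': array([ 0.00206591, -0.00090845,  0.00010085,  0.00090052,  0.00028402,
        0.00060162, -0.00115623]), 'tau': array([ 1.82029630e-04, -4.69214952e+01,  2.59103989e-01, -1.71032506e+01,
        9.87570500e-03,  9.79598175e-03, -1.74936622e-05]), 'tool_pos': array([0.16172929, 0.62872963, 0.22412547]), 'orientation': array([-3.13898066e+00,  1.89353842e-05,  2.88984765e+00]), 'ft_force': array([-0.40429572, -0.15255327, -0.31702119]), 'torque': array([ 0.00266449, -0.01056119,  0.04858088]), 'finger_gap': 1.001279773019053}
side {'camera_matrix': array([[384.10806158,   0.        , 257.68928332],
       [  0.        , 384.10806158, 186.43435419],
       [  0.        ,   0.        ,   1.        ]]), 'k1': -0.12931084454867445, 'world_from_camera': array([[ 0.98327471,  0.12289585, -0.1344152 ,  0.44746277],
       [-0.18210026,  0.67640943, -0.71365943, -0.64042559],
       [ 0.00321392,  0.72620031,  0.68747565,  0.77374058],
       [ 0.        
[... 290 characters left out ...]
,  0.99164631, -0.12635041,  0.4085846 ],
       [-0.9995674 , -0.0239839 ,  0.0170231 ,  0.04836788],
       [ 0.01385052,  0.12673743,  0.9918396 ,  1.1428857 ],
       [ 0.        ,  0.        ,  0.        ,  1.        ]])}
wrist {'camera_matrix': array([[264.51214894,   0.        , 258.2058827 ],
       [  0.        , 264.51214894, 188.3469461 ],
       [  0.        ,   0.        ,   1.        ]]), 'k1': -0.06114634590247615, 'world_from_camera': array([[ 0.24747397, -0.93600956, -0.25028532,  0.09837052],
       [ 0.96889228,  0.2385152 ,  0.06601708,  0.64507136],
       [-0.00209576, -0.25883702,  0.96591874,  0.3730008 ],
       [ 0.        ,  0.        ,  0.        ,  1.        ]])}
```

View pics/side0.png

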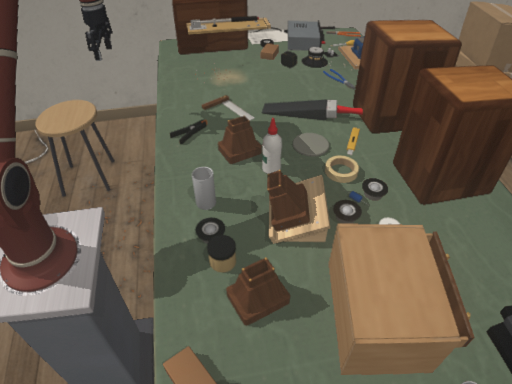

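View pics/top0.png

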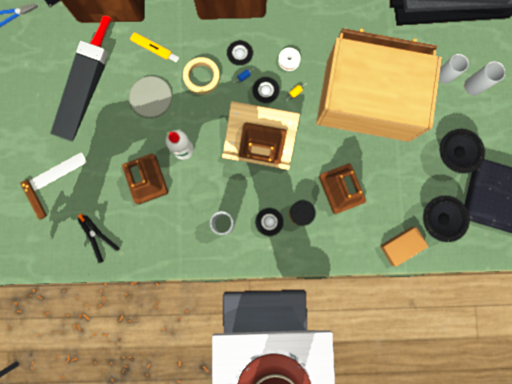

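View pics/wrist0.png

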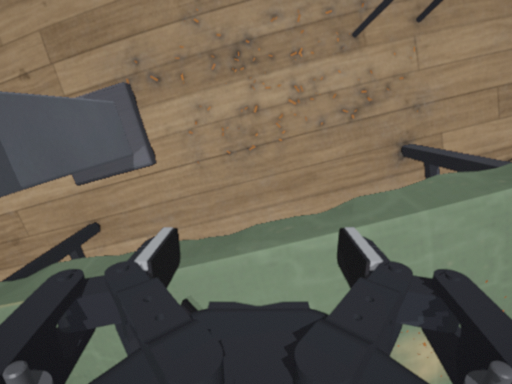

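```bash
python3 - <<'E'
from h import *
im={n:cv2.imread(f'pics/{n}0.png') for n in ['side','top']}
for n in ['side','top']:
    ci=camera_info(n)
    for t in ['seated_neck','seated_shoulder','flare_a','stand_seat','slant_stand','wax_tin','port_tube','glue_bottle','tweeter_3']:
        r=tip_of(t,n)
        print(n,t,[(np.round(d['at'],1).tolist(),round(d['score'],2)) for d in r], [onz(ci,d['at'],0).round(3)[:2].tolist() for d in r])
def crop(n,x0,y0,x1,y1,s,f): cv2.imwrite(f'pics/{f}.png',cv2.resize(im[n][y0:y1,x0:x1],None,fx=s,fy=s,interpolation=cv2.INTER_CUBIC))
crop('top',110,95,380,225,2.9,'topc'); crop('side',180,90,350,330,2.4,'sidec')
E
```

```text
side seated_neck [] []
side seated_shoulder [([285.8, 201.9], 0.71)] [[0.665, 0.086]]
side flare_a [([257.3, 298.6], 0.89), ([237.4, 148.5], 0.71), ([288.6, 210.8], 0.37)] [[0.531, -0.199], [0.566, 0.352], [0.665, 0.052]]
side stand_seat [] []
side slant_stand [([299.5, 216.9], 0.8)] [[0.688, 0.024]]
side wax_tin [([223.2, 261.5], 0.94)] [[0.467, -0.084]]
side port_tube [([204.8, 202.9], 0.61)] [[0.44, 0.123]]
side glue_bottle [([270.1, 168.1], 0.86)] [[0.651, 0.237]]
side tweeter_3 [([212.3, 237.7], 0.75), ([272.2, 166.1], 0.63)] [[0.449, -0.005], [0.66, 0.245]]
top seated_neck [([259.9, 154.3], 0.58)] [[0.632, 0.019]]
top seated_shoulder [([262.7, 143.4], 0.63), ([342.5, 189.0], 0.51), ([300.4, 214.8], 0.4)] [[0.663, 0.01], [0.529, -0.207], [0.461, -0.088]]
top flare_a [([146.9, 179.5], 0.87), ([339.0, 190.7], 0.76)] [[0.568, 0.333], [0.524, -0.197]]
top stand_seat [([258.9, 140.8], 0.94)] [[0.67, 0.021]]
top slant_stand [([261.1, 137.9], 0.85), ([257.5, 149.6], 0.36)] [[0.679, 0.014], [0.645, 0.025]]
top wax_tin [([299.5, 213.9], 0.78), ([143.6, 180.8], 0.63)] [[0.463, -0.085], [0.565, 0.342]]
top port_tube [([229.6, 224.4], 0.7)] [[0.439, 0.107]]
top glue_bottle [([183.9, 152.9], 0.67)] [[0.641, 0.23]]
top tweeter_3 [([266.7, 220.0], 0.88), ([300.1, 212.9], 0.59)] [[0.449, 0.005], [0.466, -0.087]]
```

View pics/topc.png

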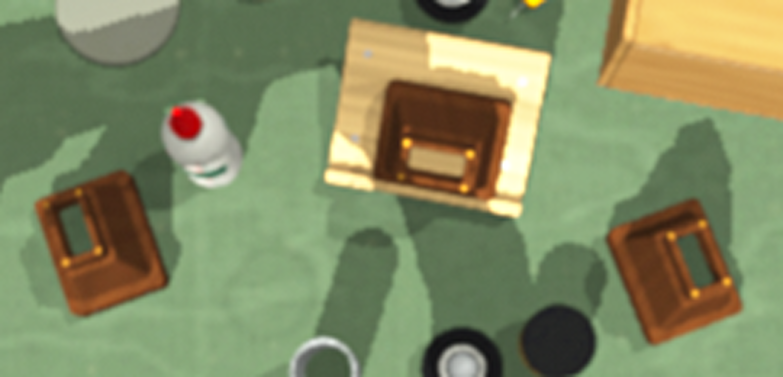

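View pics/sidec.png

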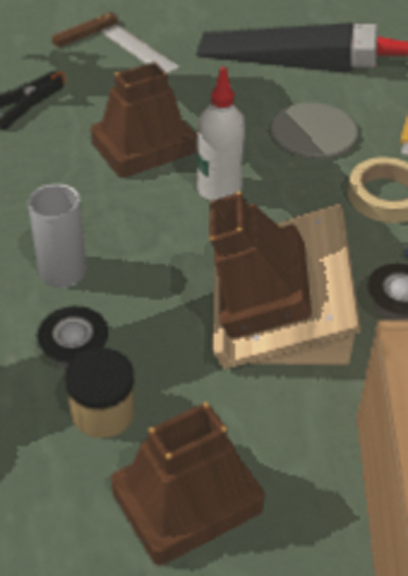

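```bash
cat > fit.py <<'E'
from h import *
from scipy.optimize import minimize
def box(a,b,h0,c,d,h1): return np.array([[s*a/2,t*b/2,h0] for s in(-1,1) for t in(-1,1)]+[[s*c/2,t*d/2,h1] for s in(-1,1) for t in(-1,1)])/1000
PARTS=[box(116,92,0,116,92,30),box(96,72,30,70,46,95),box(60,36,95,60,36,119)]
def pose(p): # x,y,z,yaw,tilt ; tilt: neck leans toward -yflare*... lean about x axis
    Rm=R.from_euler('z',p[3])*R.from_euler('x',p[4]); return Rm.as_matrix(),np.array(p[:3])
def sil(ci,p,S=4):
    Rm,t=pose(p); m=np.zeros((384*S,512*S),np.uint8)
    for P in PARTS:
        q=proj(ci,P@Rm.T+t); h=cv2.convexHull(np.round(((q+.5)*S-.5)).astype(np.int32)); cv2.fillConvexPoly(m,h,1)
    return cv2.resize(m.astype(np.float32),(512,384),interpolation=cv2.INTER_AREA)
def fit(cams,masks,p0,free):
    p0=np.array(p0,float)
    def f(v):
        p=p0.copy(); p[free]+=v*np.array([.01,.01,.01,.1,.1])[free]
        e=0
        for ci,m in zip(cams,masks):
            s=sil(ci,p); e+=np.abs(s-m).sum()/m.sum()
        return e
    best=None
    for k in range(2):
        n=len(free); v0=np.zeros(n) if best is None else best.x
        sim=np.vstack([v0]+[v0+np.eye(n)[i]*.6 for i in range(n)])
        best=minimize(f,v0,method='Nelder-Mead',options=dict(initial_simplex=sim,xatol=.005,fatol=1e-4,maxiter=300))
    p=p0.copy(); p[free]+=best.x*np.array([.01,.01,.01,.1,.1])[free]
    return p,best.fun
E
cat > s1.py <<'E'
from fit import *
import pickle
cams={};M={}
for n in ['top','side']:
    im=snap(n,n+'1'); cams[n]=camera_info(n)
    r=cut_out('flare_a',n); r2=cut_out('flare_seated',n)
    print(n,[(np.array(d['extent']).round().tolist(),round(d['score'],2),int(d['pixels'].sum())) for d in r],[(np.array(d['extent']).round().tolist(),round(d['score'],2)) for d in r2])
    M[n]=r+r2
    M[n+'st']=cut_out('slant_stand',n)
    print([(np.array(d['extent']).round().tolist(),round(d['score'],2)) for d in M[n+'st']])
pickle.dump((cams,M),open('m.pkl','wb'))
E
python3 s1.py
```

```text
top [([322.0, 164.0, 366.0, 214.0], 0.83, 1339), ([122.0, 153.0, 167.0, 200.0], 0.59, 1490)] [([239.0, 121.0, 289.0, 166.0], 0.93)]
[([224.0, 102.0, 301.0, 168.0], 0.96)]
side [([227.0, 259.0, 290.0, 325.0], 0.73, 2598), ([215.0, 117.0, 263.0, 164.0], 0.66, 1407), ([198.0, 221.0, 222.0, 241.0], 0.34, 510)] [([264.0, 174.0, 308.0, 228.0], 0.88)]
[([266.0, 175.0, 333.0, 246.0], 0.92), ([268.0, 170.0, 309.0, 233.0], 0.47)]
```

```bash
cat > s2.py <<'E'
from fit import *
import pickle
cams,M=pickle.load(open('m.pkl','rb'))
C=[cams['top'],cams['side']]
def m(n,i): return M[n][i]['pixels'].astype(np.float32)
D=np.pi/180
res={}
for nm,ms,p0,fr in [('R',(m('top',0),m('side',0)),[.527,-.198,0,24*D,0],[0,1,3]),
  ('L',(m('top',1),m('side',1)),[.567,.34,0,20*D,0],[0,1,3]),
  ('S',(m('top',2),m('side',[i for i,d in enumerate(M['side']) if d['extent'][0]>255][0])),[.66,.02,.04,80*D,-25*D],[0,1,2,3]),
  ]:
    ms=[x for x in ms]
    p,e=fit(C,ms,p0,fr); res[nm]=p
    print(nm,p[:3].round(4),(p[3:]/D).round(1),round(e,3))
    for k in (0,1):
        q,e=fit([C[k]],[ms[k]],p,[i for i in fr if i!=2]); print('   ',q[:3].round(4),(q[3:]/D).round(1),round(e,3))
pickle.dump(res,open('res.pkl','wb'))
for n in ['top','side']:
    im=cv2.imread(f'pics/{n}1.png'); im=cv2.resize(im,None,fx=3,fy=3,interpolation=cv2.INTER_CUBIC)
    for p in res.values():
        Rm,t=pose(p)
        for P in PARTS:
            q=proj(cams[n],P@Rm.T+t); 
            for a in range(8):
                for b in range(a):
                    if bin(a^b).count('1')==1: cv2.line(im,tuple(((q[a]+.5)*3).astype(int).tolist()),tuple(((q[b]+.5)*3).astype(int).tolist()),(0,255,255),1)
    x0,y0,x1,y1=dict(top=(115,95,380,225),side=(190,105,345,335))[n]
    cv2.imwrite(f'pics/ov_{n}.png',im[y0*3:y1*3,x0*3:x1*3][:600] if n=='top' else cv2.resize(im[y0*3:y1*3,x0*3:x1*3],None,fx=.85,fy=.85))
E
python3 s2.py
```

```text
R [ 0.5304 -0.2004  0.    ] [19.4  0. ] 0.22
    [ 0.5304 -0.2004  0.    ] [19.4  0. ] 0.164
    [ 0.5313 -0.2     0.    ] [19.  0.] 0.054
L [0.5702 0.3341 0.    ] [18.2  0. ] 0.175
    [0.5695 0.3335 0.    ] [18.3  0. ] 0.098
    [0.5702 0.3402 0.    ] [18.2  0. ] 0.039
S [0.6584 0.0122 0.0434] [ 80.3 -25. ] 0.237
    [0.6584 0.0122 0.0434] [ 80.3 -25. ] 0.175
    [0.6591 0.014  0.0434] [ 80.5 -25. ] 0.055
```

View pics/ov_top.png

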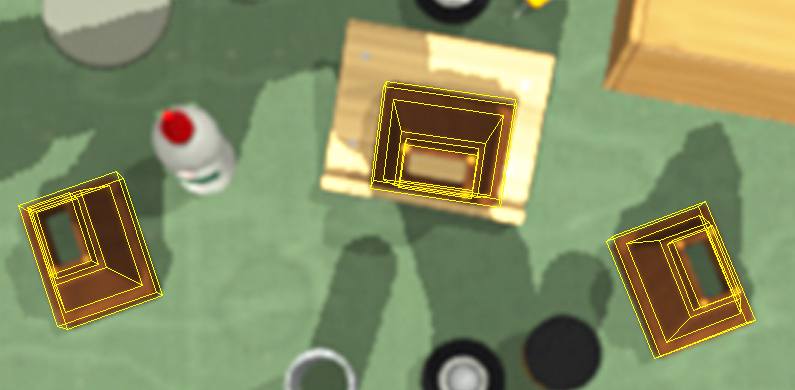

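View pics/ov_side.png

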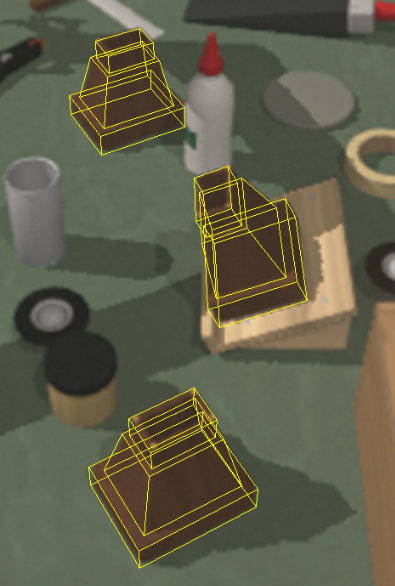

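```bash
cat > go.py <<'E'
from h import *
import sys
a=list(map(float,sys.argv[1:])) # x y z yawdeg
s=read_state(); Rm=R.from_euler('xyz',s['orientation']).as_matrix()
d=Rm.T@(np.array(a[:3])-s['tool_pos'])*100
yaw=np.degrees(s['orientation'][2]); t=-(a[3]-yaw); t=(t+180)%360-180
print('t',round(s['time_s'],2),'pos',s['tool_pos'].round(4),'rpy',np.degrees(s['orientation']).round(1),'shift cm',d.round(2),'turn',round(t,1),'n rows>=',max(np.linalg.norm(d)/4.17,abs(t)/7.16).round(1),'F',s['ft_force'].round(1))
E
python3 go.py 0.571 0.336 0.25 108.2
```

```text
t 1.45 pos [0.1619 0.6295 0.2253] rpy [-180.    -0.   165.6] shift cm [-46.93 -18.23  -2.47] turn 57.4 n rows>= 12.1 F [-0.2 -0.3 -0.2]
```

Emit:
arm_command --increments '[[[-46.9, -18.2, -2.5], 57.4, 8.5], [[-46.9, -18.2, -2.5], 57.4, 8.5], [[-46.9, -18.2, -2.5], 57.4, 8.5], [[-46.9, -18.2, -2.5], 57.4, 8.5], [[-46.9, -18.2, -2.5], 57.4, 8.5], [[-46.9, -18.2, -2.5], 57.4, 8.5], [[-46.9, -18.2, -2.5], 57.4, 8.5], [[-46.9, -18.2, -2.5], 57.4, 8.5], [[-46.9, -18.2, -2.5], 57.4, 8.5], [[-46.9, -18.2, -2.5], 57.4, 8.5], [[-46.9, -18.2, -2.5], 57.4, 8.5], [[-46.9, -18.2, -2.5], 57.4, 8.5]]'

```text
time_s: 2.45
tool_pos: [0.5692, 0.3374, 0.2505]
orientation: [3.141, -0.0, 1.888]
ft_force: [1.0, -0.1, 0.2]
finger_gap: 0.995
```

```bash
python3 go.py 0.571 0.337 0.20 108.2
```

```text
t 2.45 pos [0.5692 0.3374 0.2505] rpy [180.   -0.  108.2] shift cm [-0.09  0.16  5.05] turn -0.0 n rows>= 1.2 F [ 1.  -0.1  0.2]
```

```bash
python3 - <<'E'
from fit import *
import pickle
res=pickle.load(open('res.pkl','rb'))
ci=camera_info('wrist'); im=snap('wrist','w2'); ci=ci
r=cut_out('flare_a','wrist'); print([(d['extent'],round(d['score'],2)) for d in r])
D=np.pi/180
if r:
    m=r[0]['pixels'].astype(np.float32); p=res['L'].copy(); p[1]=.338
    q,e=fit([ci],[m],p,[0,1,3]); print(q.round(4),q[3]/D,e)
im=im[:,:,::-1].copy()
Rm,t=pose(p)
for P in PARTS:
    q=proj(ci,P@Rm.T+t)
    for a in range(8):
        for b in range(a):
            if bin(a^b).count('1')==1: cv2.line(im,tuple(q[a].astype(int).tolist()),tuple(q[b].astype(int).tolist()),(0,255,255),1)
cv2.imwrite('pics/w2o.png',im)
E
```

```text
[([218.5, 133.7, 302.2, 199.6], 0.56)]
[0.5699 0.3344 0.     0.3392 0.    ] 19.433591394282022 0.16096368432044983
```

View pics/w2o.png

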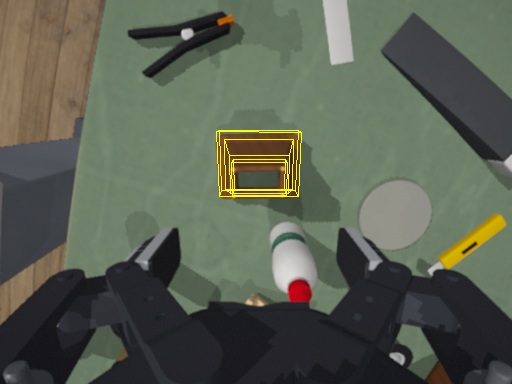

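```bash
python3 go.py 0.5703 0.336 0.115 108.6
```

```text
t 2.55 pos [0.5754 0.3287 0.2505] rpy [179.8   0.5 107.3] shift cm [ 0.97 -0.32 13.54] turn -1.3 n rows>= 3.3 F [ 0.3 -1.2  0.1]
```

Emit:
arm_command --increments '[[[0, 0, 1], 0, 8.5], [[0, 0, 3], 0, 8.5], [[0, 0, 5], 0, 8.5], [[0, 0, 7], 0, 8.5], [[0, 0, 8], 0, 8.5], [[0, 0, 9], 0, 8.5], [[0, 0, 9], 0, 8.5], [[0, 0, 9], 0, 8.5]]'

```text
time_s: 3.22
tool_pos: [0.5674, 0.3393, 0.1601]
orientation: [-3.141, -0.0, 1.889]
ft_force: [0.4, -0.2, 0.2]
finger_gap: 0.991
```

```bash
python3 go.py 0.5703 0.336 0.115 108.6; sleep 1;python3 go.py 0.5703 0.336 0.115 108.6
```

```text
t 3.22 pos [0.5674 0.3393 0.1601] rpy [-180.    -0.   108.2] shift cm [-0.4   0.17  4.51] turn -0.4 n rows>= 1.1 F [ 0.4 -0.2  0.2]
t 3.22 pos [0.5674 0.3393 0.1601] rpy [-180.    -0.   108.2] shift cm [-0.4   0.17  4.51] turn -0.4 n rows>= 1.1 F [ 0.4 -0.2  0.2]
```

Emit:
arm_command --increments '[[[-0.2, 0.1, 1], 0, 8.5], [[-0.2, 0.1, 2], 0, 8.5], [[-0.2, 0.1, 2.5], 0, 8.5], [[-0.2, 0.1, 2.5], 0, 8.5], [[-0.2, 0.1, 2.5], 0, 8.5]]'

```text
time_s: 3.63
tool_pos: [0.5691, 0.3368, 0.1346]
orientation: [-3.14, 0.0, 1.888]
ft_force: [-0.0, 0.2, 0.3]
finger_gap: 0.993
```

```bash
python3 go.py 0.5703 0.336 0.115 108.6; python3 -c "
from h import *
snap('side','s3')"; python3 go.py 0.5703 0.336 0.115 108.6
```

```text
t 3.63 pos [0.5691 0.3368 0.1346] rpy [-179.9    0.   108.2] shift cm [-0.11  0.09  1.96] turn -0.4 n rows>= 0.5 F [-0.   0.2  0.3]
t 3.68 pos [0.5695 0.337  0.1351] rpy [180.   -0.  108.2] shift cm [-0.12  0.05  2.01] turn -0.4 n rows>= 0.5 F [-0.2 -0.5  0.1]
```

Settled. Descend the rest and close gently.

Emit:
arm_command --increments '[[[-0.1, 0.1, 1], 0, 8.5], [[-0.1, 0.1, 1.9], 0, 8.5], [[-0.1, 0.1, 1.9], 0, 8.5], [[-0.1, 0.1, 1.9], 0, 5.8], [[-0.1, 0.1, 1.9], 0, 5.5], [[-0.1, 0.1, 1.9], 0, 5.5], [[-0.1, 0.1, 1.9], 0, 5.5], [[-0.1, 0.1, 1.9], 0, 5.5], [[-0.1, 0.1, 1.9], 0, 5.5]]' --newtons 20

```text
time_s: 4.43
tool_pos: [0.5708, 0.3364, 0.1164]
orientation: [3.141, -0.0, 1.888]
ft_force: [0.3, -0.1, -0.1]
finger_gap: 0.639
```

```bash
python3 go.py 0.5703 0.336 0.115 108.6; python3 -c "
from h import *
im=snap('side','s4'); snap('wrist','w4')
cv2.imwrite('pics/s4c.png',cv2.resize(im[60:200,160:320,::-1],None,fx=4,fy=4,interpolation=2))"
```

```text
t 4.43 pos [0.5708 0.3364 0.1164] rpy [180.   -0.  108.2] shift cm [-0.02 -0.06  0.14] turn -0.4 n rows>= 0.1 F [ 0.3 -0.1 -0.1]
```

View pics/s4c.png

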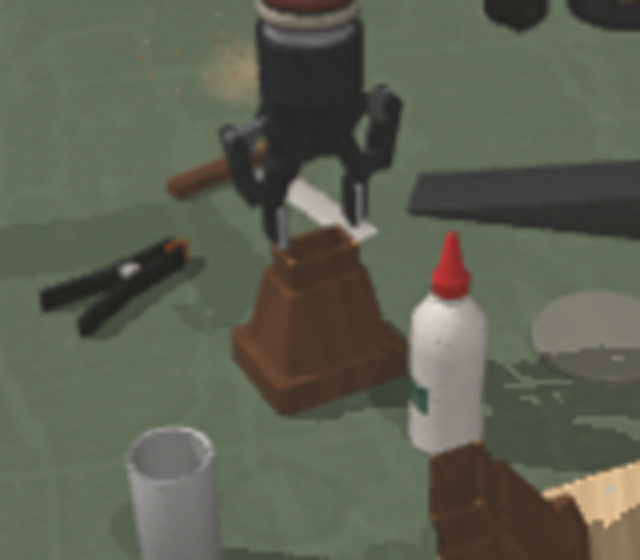

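View pics/w4.png

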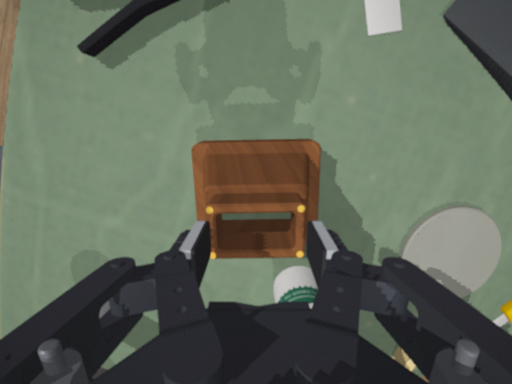

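```bash
python3 - <<'E'
from h import *
s=read_state(); ci=camera_info('wrist'); Rm=R.from_euler('xyz',s['orientation']).as_matrix()
for z in (-.01,0,.01,.019):
  for y in (.0273,.0427): print(z,y,proj(ci,[s['tool_pos']+Rm@np.array([x,sg*y,z]) for x in (.011,-.011) for sg in (-1,1)]).round().tolist())
print(s['finger_gap'])
im=cv2.imread('pics/w4.png')[180:320,140:380]; cv2.imwrite('pics/w4c.png',cv2.resize(im,None,fx=3.3,fy=3.3,interpolation=2))
E
```

```text
-0.01 0.0273 [[210.0, 217.0], [307.0, 217.0], [212.0, 253.0], [305.0, 253.0]]
-0.01 0.0427 [[183.0, 217.0], [335.0, 217.0], [186.0, 252.0], [332.0, 253.0]]
0 0.0273 [[213.0, 211.0], [304.0, 211.0], [215.0, 245.0], [303.0, 245.0]]
0 0.0427 [[187.0, 211.0], [330.0, 211.0], [190.0, 244.0], [327.0, 245.0]]
0.01 0.0273 [[216.0, 206.0], [302.0, 206.0], [217.0, 238.0], [300.0, 238.0]]
0.01 0.0427 [[191.0, 206.0], [326.0, 206.0], [194.0, 237.0], [323.0, 238.0]]
0.019 0.0273 [[218.0, 201.0], [300.0, 202.0], [219.0, 232.0], [298.0, 232.0]]
0.019 0.0427 [[195.0, 201.0], [323.0, 202.0], [197.0, 232.0], [320.0, 232.0]]
0.6434562181411964
```

View pics/w4c.png

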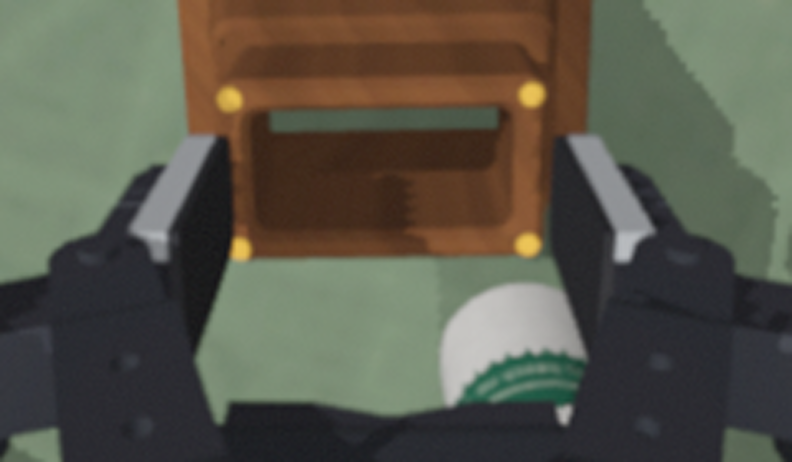

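Emit:
arm_command --increments '[[[0, 0, 0], 0, 8.5], [[0, 0, 0], 0, 8.5], [[0, 0, 0], 0, 8.5], [[0, 0, 0], 0, 8.5], [[0, 0, 0.9], 0, 8.5], [[0, 0, 1.7], 0, 8.5], [[0, 0, 1.7], 0, 5.5], [[0, 0, 1.7], 0, 5.5], [[0, 0, 1.7], 0, 5.5], [[0, 0, 1.7], 0, 5.5], [[0, 0, 1.7], 0, 5.5], [[0, 0, 1.7], 0, 5.5]]' --newtons 20

```text
time_s: 5.53
tool_pos: [0.5702, 0.3362, 0.0986]
orientation: [-3.141, 0.0, 1.888]
ft_force: [-0.0, 0.0, -3.9]
finger_gap: 0.696
```

```bash
python3 go.py 0.5703 0.336 0.1 108.2; python3 -c "
from h import *
im=snap('wrist','w5')
cv2.imwrite('pics/w5c.png',cv2.resize(im[180:320,140:380,::-1],None,fx=3.3,fy=3.3,interpolation=2))
im=snap('side','s5')
cv2.imwrite('pics/s5c.png',cv2.resize(im[80:180,190:290,::-1],None,fx=6,fy=6,interpolation=2))"
```

```text
t 5.53 pos [0.5702 0.3362 0.0986] rpy [-179.9    0.   108.2] shift cm [-0.02  0.   -0.14] turn -0.0 n rows>= 0.0 F [-0.   0.  -3.9]
```

View pics/w5c.png

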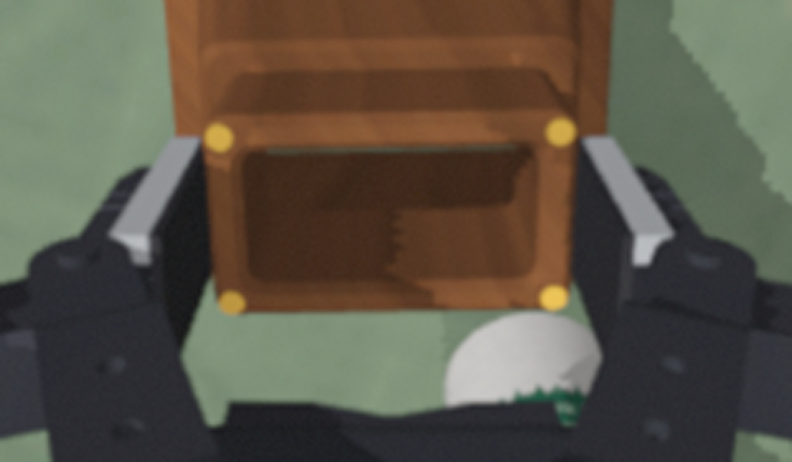

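View pics/s5c.png

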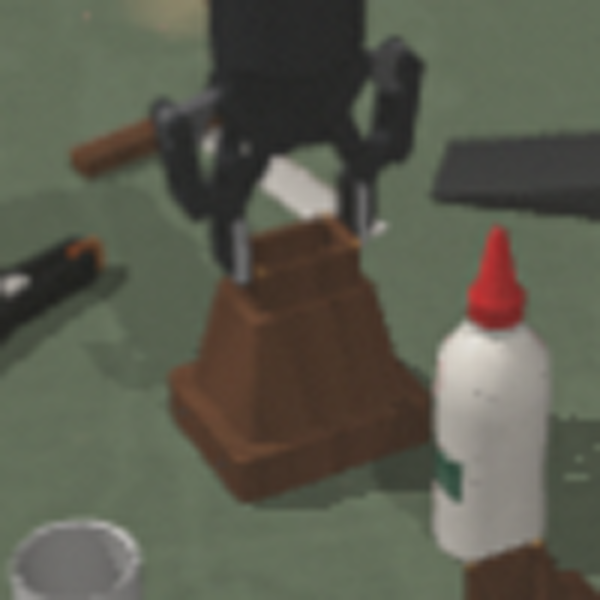

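Emit:
arm_command --increments '[[[0.3, 0, 0.05], 0, 5.5], [[0.6, 0, -0.05], 0, 5.5], [[0.9, 0, -0.15], 0, 5.5], [[1.2, 0, -0.25], 0, 5.5], [[1.5, 0, -0.35], 0, 5.5], [[1.9, 0, -0.45], 0, 5.5], [[1.9, 0, -0.45], 0, 5.5]]' --newtons 20

```text
time_s: 6.22
tool_pos: [0.5642, 0.3562, 0.1039]
orientation: [3.141, -0.002, 1.89]
ft_force: [-1.1, 0.1, -2.4]
finger_gap: 0.692
```

```bash
python3 go.py 0.5703 0.336 0.1 108.2; python3 -c "
from h import *
im=snap('wrist','w6')
im=snap('side','s6')
cv2.imwrite('pics/s6c.png',cv2.resize(im[80:180,190:290,::-1],None,fx=6,fy=6,interpolation=2))"
```

```text
t 6.22 pos [0.5642 0.3562 0.1039] rpy [ 1.800e+02 -1.000e-01  1.083e+02] shift cm [-2.11 -0.05  0.39] turn 0.1 n rows>= 0.5 F [-1.1  0.1 -2.4]
```

View pics/s6c.png

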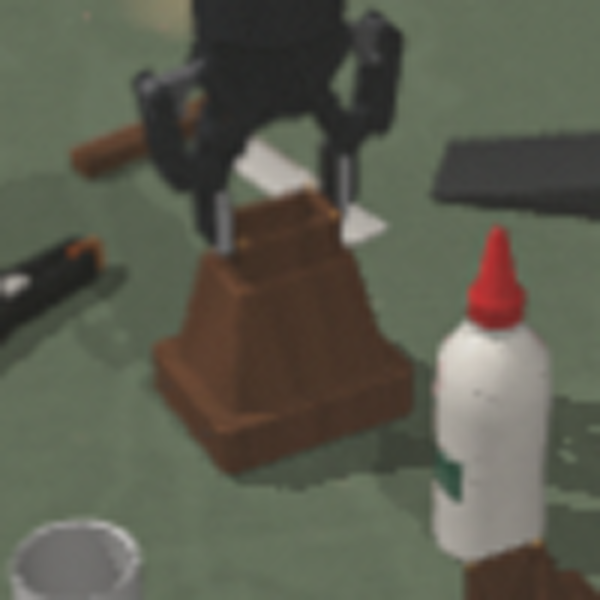

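Emit:
arm_command --increments '[[[0.0, 0, 0.3], 0, 5.5], [[0.0, 0, 0.6], 0, 5.5], [[0.0, 0, 0.7], 0, 5.5], [[0.0, 0, 0.8], 0, 5.5], [[0.0, 0, 0.8], 0, 5.5]]' --newtons 20

```text
time_s: 6.73
tool_pos: [0.5647, 0.354, 0.0978]
orientation: [-3.141, -0.0, 1.888]
ft_force: [-3.3, -1.8, 8.7]
finger_gap: 0.691
```

Emit:
arm_command --increments '[[[0.3, 0, 0], 0, 5.5], [[0.6, 0, -0.1], 0, 5.5], [[0.9, 0, -0.2], 0, 5.5], [[1.0, 0, -0.25], 0, 5.5], [[1.0, 0, -0.25], 0, 5.5]]' --newtons 20

```text
time_s: 7.15
tool_pos: [0.5613, 0.3651, 0.0979]
orientation: [3.141, -0.001, 1.889]
ft_force: [-0.6, -0.7, -0.6]
finger_gap: 0.694
```

```bash
python3 go.py 0.5703 0.336 0.1 108.2; python3 -c "
from h import *
im=snap('side','s7')
cv2.imwrite('pics/s7c.png',cv2.resize(im[80:180,190:290,::-1],None,fx=6,fy=6,interpolation=2))"
```

```text
t 7.15 pos [0.5613 0.3651 0.0979] rpy [ 1.800e+02 -1.000e-01  1.082e+02] shift cm [-3.04 -0.05 -0.21] turn 0.0 n rows>= 0.7 F [-0.6 -0.7 -0.6]
```

View pics/s7c.png

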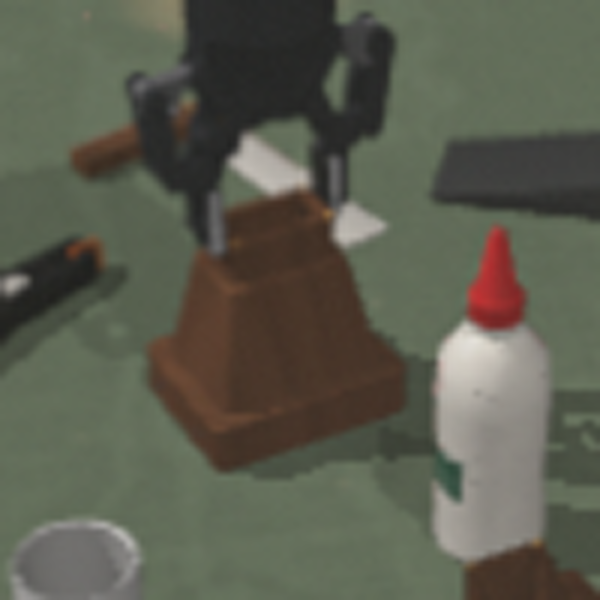

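```bash
python3 - <<'E'
from h import *
t=camera_info('top'); s=camera_info('side')
a=cv2.imread('pics/top1.png'); b=cv2.imread('pics/s7.png')
cv2.imwrite('pics/te.png',cv2.resize(a[180:320,0:200],None,fx=4,fy=4,interpolation=2))
cv2.imwrite('pics/se.png',cv2.resize(b[0:150,80:280],None,fx=4,fy=4,interpolation=2))
for y in (.45,.5,.55,.6):
    print(y,[(x,proj(t,[[x,y,0]]).round(1).tolist(),proj(s,[[x,y,0]]).round(1).tolist()) for x in (.3,.34)])
E
```

```text
0.45 [(0.3, [[102.3, 279.8]], [[155.8, 140.1]]), (0.34, [[102.6, 264.7]], [[167.6, 138.7]])]
0.5 [(0.3, [[83.6, 280.3]], [[156.0, 131.7]]), (0.34, [[84.0, 265.1]], [[167.5, 130.4]])]
0.55 [(0.3, [[64.9, 280.8]], [[156.3, 123.7]]), (0.34, [[65.4, 265.6]], [[167.4, 122.5]])]
0.6 [(0.3, [[46.2, 281.2]], [[156.5, 116.2]]), (0.34, [[46.8, 266.1]], [[167.3, 115.0]])]
```

View pics/te.png

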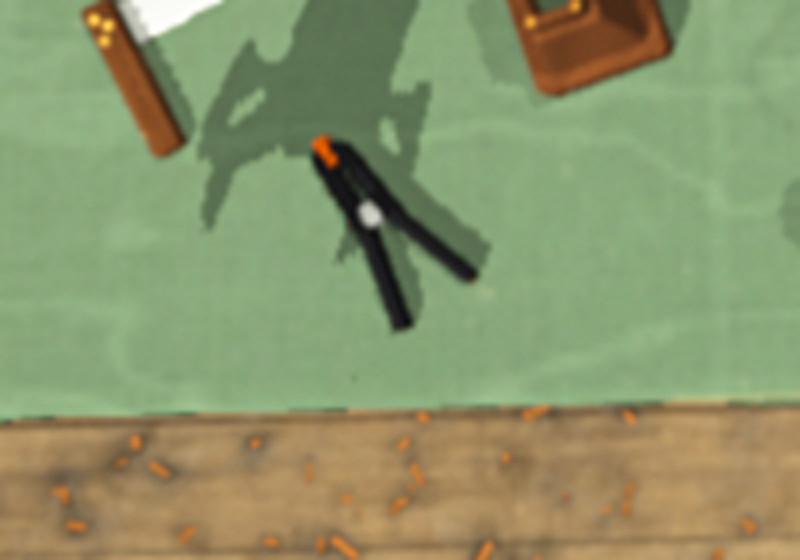

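View pics/se.png

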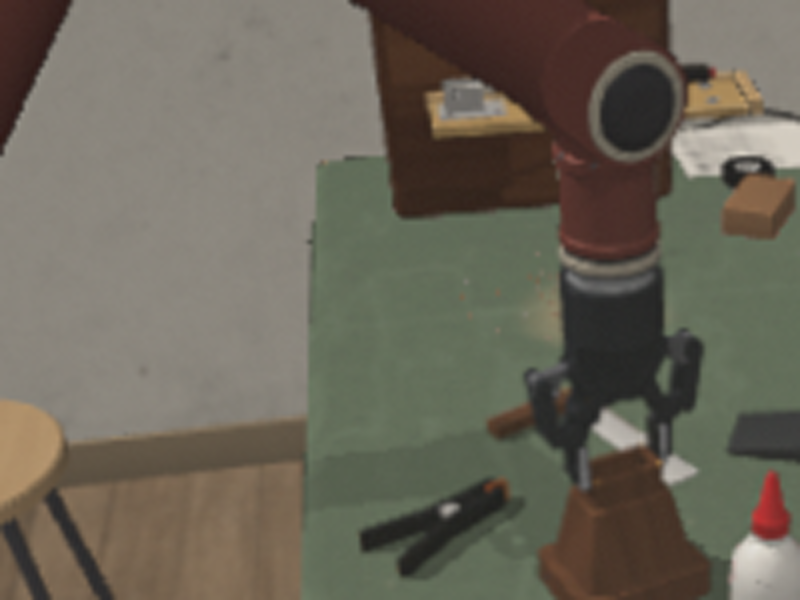

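```bash
python3 go.py 0.265 0.55 0.17 180
```

```text
t 7.2 pos [0.5613 0.365  0.0979] rpy [ 1.800e+02 -1.000e-01  1.082e+02] shift cm [ 26.85 -22.36  -7.18] turn -71.8 n rows>= 10.0 F [-0.6  0.2 -0.6]
```

Emit:
arm_command --increments '[[[0, 0, -2], 0, 5.5], [[0, 0, -5], 0, 5.5], [[3, -2, -7.2], -7, 5.5], [[6, -5, -7.2], -14, 5.5], [[9, -8, -7.2], -21, 5.5], [[12, -10, -7.2], -28, 5.5], [[15, -12.5, -7.2], -35, 5.5], [[18, -15, -7.2], -42, 5.5], [[21, -17.5, -7.2], -49, 5.5], [[23.5, -20, -7.2], -56, 5.5], [[25.5, -21.5, -7.2], -63, 5.5], [[26.8, -22.4, -7.2], -70, 5.5]]' --newtons 40

```text
time_s: 8.2
tool_pos: [0.2596, 0.5508, 0.1695]
orientation: [3.141, -0.004, 3.122]
ft_force: [0.2, 0.6, -3.6]
finger_gap: 0.686
```

Emit:
arm_command --increments '[[[0, 0, 0], -1.8, 5.5], [[0, 0, 0], -1.8, 5.5], [[0, 0, 0], -1.8, 5.5], [[0, 0, 0], -1.8, 5.5]]' --newtons 30

```text
time_s: 8.53
tool_pos: [0.2665, 0.5476, 0.1697]
orientation: [-3.14, 0.001, 3.138]
ft_force: [-0.0, 0.1, -3.3]
finger_gap: 0.685
```

```bash
python3 go.py 0.265 0.55 0.10 180;python3 -c "
from h import *
im=snap('side','s8')
cv2.imwrite('pics/s8c.png',cv2.resize(im[30:160,90:220,::-1],None,fx=4.5,fy=4.5,interpolation=2))";python3 go.py 0.265 0.55 0.10 180
```

```text
t 8.53 pos [0.2665 0.5476 0.1697] rpy [-179.9    0.   179.8] shift cm [0.16 0.25 6.97] turn -0.2 n rows>= 1.7 F [-0.   0.1 -3.3]
t 8.58 pos [0.2665 0.5477 0.1698] rpy [-179.9    0.   179.8] shift cm [0.16 0.24 6.98] turn -0.2 n rows>= 1.7 F [ 1.   0.4 -3.6]
```

View pics/s8c.png

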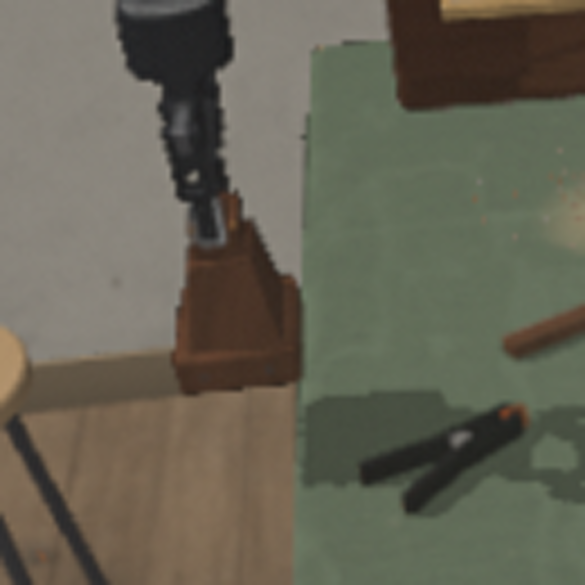

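Emit:
arm_command --increments '[[[0, 0, 2], 0, 5.5], [[0, 0, 4], 0, 5.5], [[0, 0, 5.5], 0, 5.5], [[0, 0, 6.3], 0, 5.5], [[0, 0, 6.8], 0, 5.5], [[0, 0, 7.1], 0, 5.5], [[0, 0, 7.3], 0, 5.5], [[0, 0, 7.3], 0, 5.5]]' --newtons 20

```text
time_s: 9.25
tool_pos: [0.2654, 0.5491, 0.0981]
orientation: [3.14, 0.001, 3.141]
ft_force: [0.0, -0.5, -2.2]
finger_gap: 0.688
```

Emit:
arm_command --increments '[[[0.3, 0, 0.3], 0, 5.5], [[0.6, 0, 0.45], 0, 5.5], [[0.92, 0, 0.6], 0, 5.5], [[1.3, 0, 0.8], 0, 5.5], [[1.8, 0, 1.0], 0, 5.5], [[1.8, 0, 1.0], 0, 5.5]]' --newtons 20

```text
time_s: 9.75
tool_pos: [0.246, 0.5499, 0.0907]
orientation: [3.138, 0.001, -3.14]
ft_force: [-4.0, -4.0, 12.1]
finger_gap: 0.691
```

```bash
python3 -c "
from h import *
im=snap('side','s9')
cv2.imwrite('pics/s9c.png',cv2.resize(im[30:160,90:220,::-1],None,fx=4.5,fy=4.5,interpolation=2))"
```

```text
(no output)
```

View pics/s9c.png

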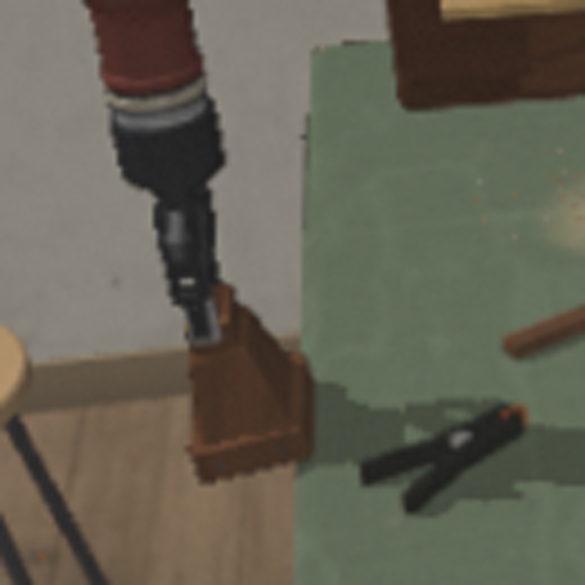

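Emit:
arm_command --increments '[[[0.4, 0, 0.25], 0, 5.5], [[0.8, 0, 0.5], 0, 5.5], [[1.2, 0, 0.75], 0, 5.5], [[1.6, 0, 1.0], 0, 5.5], [[2.0, 0, 1.3], 0, 5.5], [[2.4, 0, 1.6], 0, 5.5], [[2.4, 0, 1.6], 0, 5.5]]' --newtons 20

```text
time_s: 10.38
tool_pos: [0.2194, 0.55, 0.0739]
orientation: [3.139, -0.003, -3.139]
ft_force: [-6.6, -2.5, 10.8]
finger_gap: 0.686
```

```bash
python3 -c "
from fit import *
im=snap('side','s10')
cv2.imwrite('pics/s10c.png',cv2.resize(im[30:160,90:220,::-1],None,fx=4.5,fy=4.5,interpolation=2))"
```

```text
(no output)
```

View pics/s10c.png

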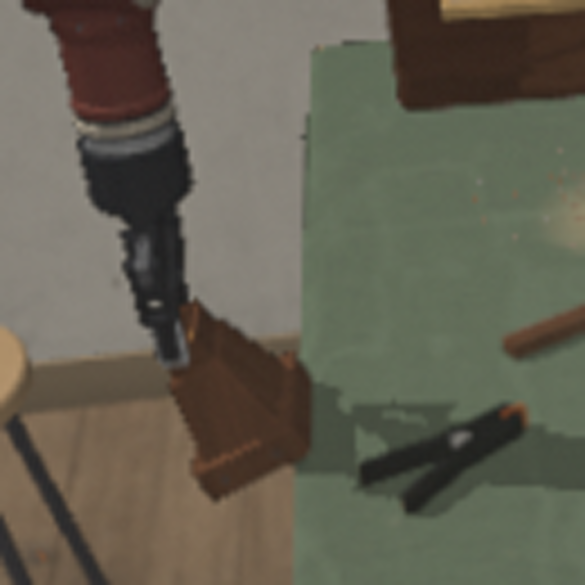

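Emit:
arm_command --increments '[[[0, 0, -0.1], 0, 5.5], [[0, 0, -0.2], 0, 5.5], [[0, 0, -0.5], 0, 5.5], [[0, 0, -2], 0, 5.5], [[0, 0, -5], 0, 5.5], [[0, 0, -8], 0, 5.5], [[0, 0, -11], 0, 5.5], [[0, 0, -14], 0, 5.5], [[0, 0, -16], 0, 5.5], [[0, 0, -17], 0, 5.5], [[0, 0, -17], 0, 5.5], [[0, 0, -17], 0, 5.5]]' --newtons 70

```text
time_s: 11.43
tool_pos: [0.2234, 0.5481, 0.2404]
orientation: [-3.141, -0.0, 3.141]
ft_force: [0.9, -0.6, -4.9]
finger_gap: 0.679
```

```bash
cat > heldfit.py <<'E'
from fit import *
import sys
# held flare: params in tool frame: yo (flare y offset), h (axial height of TCP), tilt ; tool x = lean dir
D=np.pi/180
def heldpose(s,v):
    # v: dx(tool x offset of flare axis point), h, tilt, dyaw, dy
    yaw=s['orientation'][2]-np.pi/2+v[3]; Rm=(R.from_euler('z',yaw)*R.from_euler('x',-v[2])).as_matrix()
    Rt=R.from_euler('xyz',s['orientation']).as_matrix()
    anchor=s['tool_pos']+Rt@np.array([v[0],v[4],0])
    return Rm,anchor-Rm@np.array([0,0,v[1]])
def silp(ci,Rm,t,S=4):
    m=np.zeros((384*S,512*S),np.uint8)
    for P in PARTS:
        q=proj(ci,P@Rm.T+t); h=cv2.convexHull(np.round(((q+.5)*S-.5)).astype(np.int32)); cv2.fillConvexPoly(m,h,1)
    return cv2.resize(m.astype(np.float32),(512,384),interpolation=cv2.INTER_AREA)
def run(names,v0,tag):
    s=read_state(); C=[];Ms=[];ims=[];W=[]
    for n in names:
        ci=camera_info(n); im=snap(n,f'{tag}_{n}'); r=cut_out('flare_a',n)
        Rm,t=heldpose(s,v0); m0=silp(ci,Rm,t)
        c=[((d['pixels']*m0).sum()/max(1,d['pixels'].sum()),d) for d in r]
        c=[x for x in c if x[0]>.3]
        print(n,[(round(x[0],2),round(x[1]['score'],2)) for x in c])
        if not c: ims.append((n,im,ci)); continue
        m=max(c,key=lambda x:x[0])[1]['pixels'].astype(np.float32)
        # ignore region: gripper (dark/grey) pixels near neck
        g=im.astype(int); brown=(g[:,:,0]-g[:,:,2]>18)
        w=np.where((m==0)&~brown&(cv2.dilate(m0,np.ones((9,9)))>0)&(g.max(2)<70),0,1.)
        W.append(w);C.append(ci);Ms.append(m);ims.append((n,im,ci))
    sc=np.array([.01,.01,.1,.1,.01])
    def f(u):
        v=v0+u*sc; Rm,t=heldpose(s,v)
        return sum((w*np.abs(silp(ci,Rm,t)-m)).sum()/m.sum() for ci,m,w in zip(C,Ms,W))+.005*(u@u)
    u=np.zeros(5)
    for k in range(2):
        b=minimize(f,u,method='Nelder-Mead',options=dict(initial_simplex=np.vstack([u]+[u+np.eye(5)[i]*.5 for i in range(5)]),xatol=.01,fatol=2e-4,maxiter=350)); u=b.x
    v=v0+u*sc; Rm,t=heldpose(s,v)
    print('dx,h,dy mm',(v[[0,1,4]]*1000).round(1),'tilt,dyaw deg',(v[[2,3]]/D).round(1),'err',round(b.fun,3),'origin',t.round(4),'z',Rm[:,2].round(3))
    draw(ims,[(Rm,t)],tag); return s,v,Rm,t
def draw(ims,poses,tag):
    for n,im,ci in ims:
        o=cv2.resize(im[:,:,::-1].copy(),None,fx=4,fy=4,interpolation=2); allq=[]
        for Rm,t in poses:
            for P in PARTS:
                q=(proj(ci,P@Rm.T+t)+.5)*4; allq.append(q)
                for a in range(8):
                    for b_ in range(a):
                        if bin(a^b_).count('1')==1: cv2.line(o,tuple(q[a].astype(int).tolist()),tuple(q[b_].astype(int).tolist()),(0,255,255),1)
        q=np.vstack(allq); c=q.mean(0).astype(int); x0,y0=np.maximum(c-280,0)
        cv2.imwrite(f'pics/{tag}_{n}_o.png',o[y0:y0+560,x0:x0+560])
E
python3 - <<'E'
from heldfit import *
run(['side','top'],np.array([0,.1,24*D,0,0]),'h1')
E
python3 go.py .5 .3 .2 170
```

```text
side [(np.float64(0.9), 0.69)]
top [(np.float64(0.95), 0.83)]
dx,h,dy mm [-15.2  90.3  -3.7] tilt,dyaw deg [19.5  1.6] err 0.184 origin [0.2687 0.5452 0.1552] z [-0.333 -0.009  0.943]
t 11.63 pos [0.2229 0.5476 0.239 ] rpy [-1.798e+02 -1.000e-01  1.800e+02] shift cm [-27.73 -24.73   3.96] turn 10.0 n rows>= 9.0 F [-0.3 -0.9 -3. ]
```

View pics/h1_side_o.png

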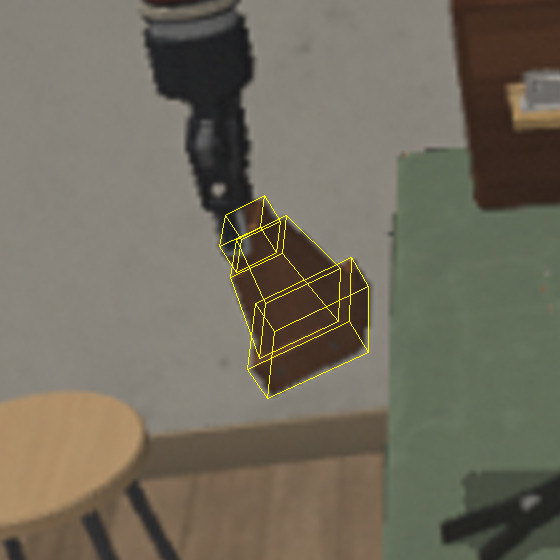

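View pics/h1_top_o.png

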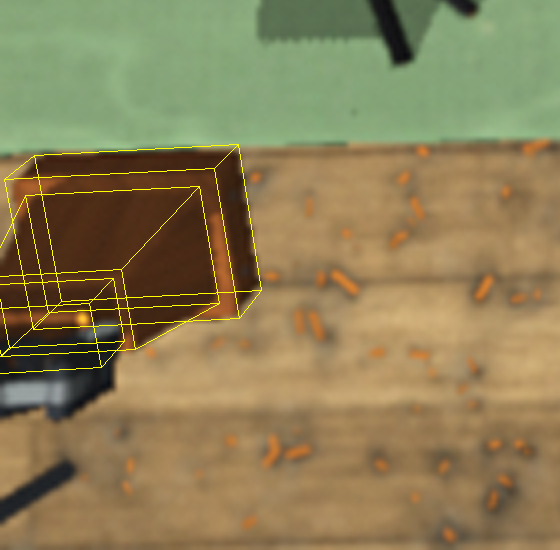

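```bash
cat >> heldfit.py <<'E'
res_S=np.array([.6587,.0130,.0434,80.3*D,-25*D])
def target(s,v,dist,lat=(0,0),base=res_S):
    RS,tS=pose(base); goal=tS+RS@np.array([lat[0],lat[1],dist])
    yaw=base[3]+np.pi/2-v[3]
    Rt=R.from_euler('xyz',[np.pi,0,yaw]).as_matrix()
    Rm=(R.from_euler('z',base[3])*R.from_euler('x',-v[2])).as_matrix()
    tcp=goal+Rm@np.array([0,0,v[1]])-Rt@np.array([v[0],v[4],0])
    return tcp,np.degrees(yaw)
E
python3 - <<'E'
from heldfit import *
v=np.array([-.0152,.0903,19.5*D,1.6*D,-.0037]); s=read_state()
print(target(s,v,.17))
E
python3 go.py .5437 .0357 .30 168.7
```

```text
(array([0.54398987, 0.03679053, 0.28259285]), np.float64(168.7))
t 11.63 pos [0.2229 0.5476 0.239 ] rpy [-1.798e+02 -1.000e-01  1.800e+02] shift cm [-32.1  -51.2   -5.94] turn 11.3 n rows>= 14.6 F [-0.3 -0.9 -3. ]
```

Emit:
arm_command --increments '[[[0, 0, -2], 0, 5.5], [[0, 0, -5], 0, 5.5], [[-1, -2, -7], 0, 5.5], [[-3, -5, -8], 0, 5.5], [[-5, -8.5, -8], 0, 5.5], [[-7, -12, -8], 0, 5.5], [[-9, -15.5, -8], 0, 5.5], [[-11, -19, -8], 0, 5.5], [[-13, -22.5, -8], 0, 5.5], [[-15, -26, -8], 0, 5.5], [[-17, -29.5, -8], 0, 5.5], [[-19, -33, -8], 0, 5.5]]'

```text
time_s: 12.63
tool_pos: [0.4132, 0.2165, 0.3203]
orientation: [-3.141, -0.001, 3.141]
ft_force: [1.5, 1.0, -4.2]
finger_gap: 0.678
```

Emit:
arm_command --increments '[[[-2, -3.5, 0], 2, 5.5], [[-4, -7, 0], 4, 5.5], [[-6, -10.5, 0], 6, 5.5], [[-8.5, -13, 0], 8, 5.5], [[-10.5, -15.5, 1], 10, 5.5], [[-12, -17, 2], 11.3, 5.5], [[-12.8, -18, 2], 11.3, 5.5], [[-13.1, -18.2, 2], 11.3, 5.5], [[-13.1, -18.2, 2], 11.3, 5.5], [[-13.1, -18.2, 2], 11.3, 5.5], [[-13.1, -18.2, 2], 11.3, 5.5]]'

```text
time_s: 13.55
tool_pos: [0.5433, 0.0388, 0.3016]
orientation: [3.14, -0.0, 2.948]
ft_force: [0.5, 0.1, -4.0]
finger_gap: 0.681
```

```bash
python3 go.py .5437 .0357 .30 168.7; python3 - <<'E'
from heldfit import *
s,v,Rm,t=run(['side','top'],np.array([-.0152,.0903,20*D,1.6*D,-.0037]),'h2')
print(target(s,v,.14))
E
python3 go.py .5437 .0357 .30 168.7;
```

```text
t 13.55 pos [0.5433 0.0388 0.3016] rpy [179.9  -0.  168.9] shift cm [-0.1  -0.3   0.16] turn 0.2 n rows>= 0.1 F [ 0.5  0.1 -4. ]
side [(np.float64(0.99), 0.89)]
top []
dx,h,dy mm [-14.1  91.1   0.1] tilt,dyaw deg [20.4  2.4] err 0.068 origin [0.5886 0.0313 0.2162] z [-0.344  0.053  0.937]
(array([0.55523962, 0.03122157, 0.25566917]), np.float64(167.93805619570267))
t 13.75 pos [0.5436 0.0375 0.3016] rpy [180.    0.  168.8] shift cm [-0.05 -0.18  0.16] turn 0.1 n rows>= 0.1 F [-0.2  0.1 -3.6]
```

View pics/h2_side_o.png

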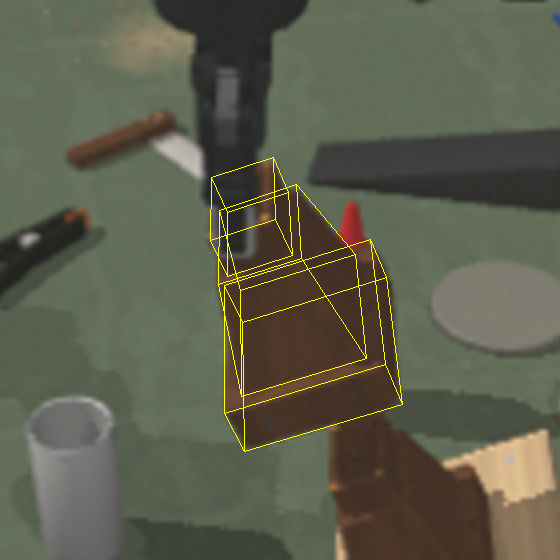

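View pics/h2_top_o.png

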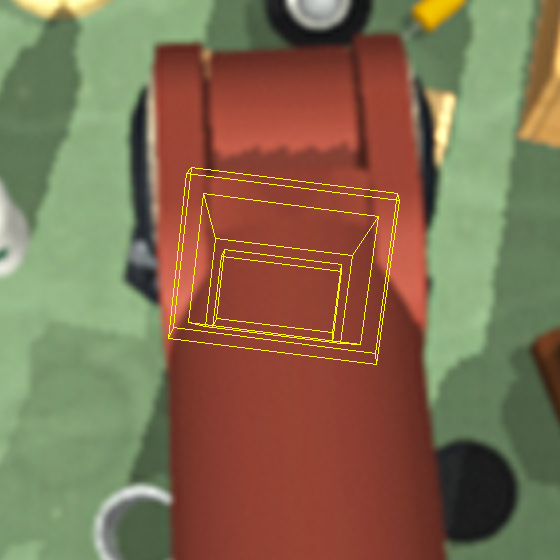

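```bash
python3 - <<'E'
from heldfit import *
v=np.array([-.0141,.0911,20.4*D,2.2*D,0]); s=read_state()
Rt=R.from_euler('xyz',s['orientation']).as_matrix()
b=np.array([.659,.0135,.0434,80.3*D,-25*D])
for d in (.14,.12,.1,.08,.07,.06,.055,.05,.04,.03):
    t,y=target(s,v,d,(0,.003),b); print(d,t.round(4),(Rt.T@(t-s['tool_pos'])*100).round(2),round(np.degrees(s['orientation'][2])-y,1))
E
```

```text
0.14 [0.5529 0.0322 0.2544] [-1.02 -0.34  4.72] 0.7
0.12 [0.5612 0.0308 0.2363] [-1.86 -0.32  6.53] 0.7
0.1 [0.5696 0.0293 0.2181] [-2.71 -0.3   8.34] 0.7
0.08 [0.5779 0.0279 0.2   ] [-3.55 -0.28 10.15] 0.7
0.07 [0.5821 0.0272 0.191 ] [-3.97 -0.27 11.06] 0.7
0.06 [0.5862 0.0265 0.1819] [-4.39 -0.26 11.97] 0.7
0.055 [0.5883 0.0261 0.1774] [-4.61 -0.25 12.42] 0.7
0.05 [0.5904 0.0258 0.1728] [-4.82 -0.25 12.87] 0.7
0.04 [0.5946 0.0251 0.1638] [-5.24 -0.24 13.78] 0.7
0.03 [0.5987 0.0244 0.1547] [-5.66 -0.23 14.69] 0.7
```

Emit:
arm_command --increments '[[[-0.3, -0.2, 1.2], 0.7, 5.5], [[-0.6, -0.3, 2.6], 0.7, 5.5], [[-0.9, -0.3, 4], 0.7, 5.5], [[-1.2, -0.3, 5.1], 0.7, 5.5], [[-1.5, -0.3, 5.7], 0.7, 5.5], [[-1.6, -0.3, 6.0], 0.7, 5.5], [[-1.6, -0.3, 6.0], 0.7, 5.5], [[-1.6, -0.3, 6.0], 0.7, 5.5]]'

```text
time_s: 14.42
tool_pos: [0.5594, 0.0305, 0.2416]
orientation: [3.141, 0.001, 2.932]
ft_force: [-0.4, 0.0, -3.2]
finger_gap: 0.679
```

```bash
python3 - <<'E'
from heldfit import *
s=read_state(); ci=camera_info('side'); im=snap('side','i1')
v=np.array([-.0141,.0911,20.4*D,2.2*D,0]); b=np.array([.659,.0135,.0434,80.3*D,-25*D])
print(s['tool_pos'],np.degrees(s['orientation']),s['ft_force'],target(s,v,.126,(0,.003),b))
draw([('side',im,ci)],[heldpose(s,v),pose(b)],'i1')
E
```

```text
[0.55938524 0.03051667 0.24158477] [1.79988209e+02 4.19441057e-02 1.67983366e+02] [-0.39460761  0.02591527 -3.17787156] (array([0.55873343, 0.031188  , 0.24171332]), np.float64(168.1))
```

View pics/i1_side_o.png

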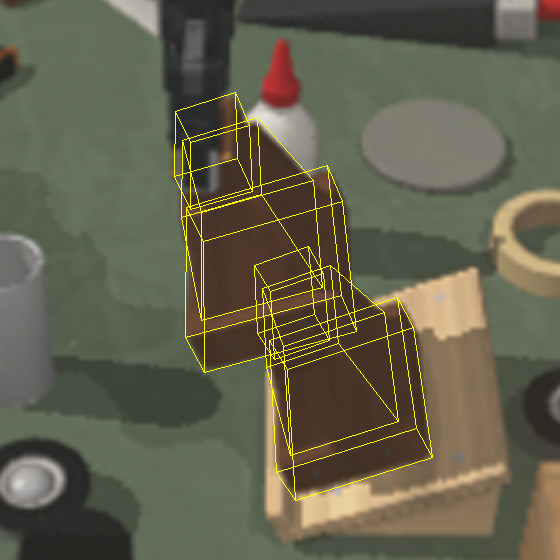

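Emit:
arm_command --increments '[[[-0.2, 0, 0.5], 0, 5.5], [[-0.5, 0, 1.1], 0, 5.5], [[-0.8, 0, 1.8], 0, 5.5], [[-1.2, 0, 2.5], 0, 5.5], [[-1.5, 0, 3.2], 0, 5.5], [[-1.8, 0, 3.9], 0, 5.5], [[-2.1, 0, 4.5], 0, 5.5], [[-2.3, 0, 5.0], 0, 5.5], [[-2.3, 0, 5.0], 0, 5.5]]' --newtons 25

```text
time_s: 15.22
tool_pos: [0.5812, 0.0254, 0.1896]
orientation: [-3.141, -0.002, 2.931]
ft_force: [-0.8, -0.6, -4.4]
finger_gap: 0.682
```

Emit:
arm_command --increments '[[[-0.15, 0, 0.3], 0, 5.5], [[-0.3, 0, 0.6], 0, 5.5], [[-0.4, 0, 0.9], 0, 5.5], [[-0.6, 0, 1.3], 0, 5.5], [[-0.6, 0, 1.3], 0, 5.5], [[-0.6, 0, 1.3], 0, 5.5]]' --newtons 20

```text
time_s: 15.72
tool_pos: [0.5873, 0.0243, 0.1779]
orientation: [-3.141, -0.001, 2.932]
ft_force: [0.5, -0.5, -3.1]
finger_gap: 0.675
```

```bash
cat > chk.py <<'E'
from heldfit import *
import sys
tag=sys.argv[1]
s=read_state(); ci=camera_info('side'); im=snap('side',tag)
v=np.array([-.0141,.0911,20.4*D,2.2*D,0]); b=np.array([.659,.0135,.0434,80.3*D,-25*D])
print(s['tool_pos'].round(4),s['ft_force'].round(1),s['torque'].round(2),read_state()['finger_gap'])
RS,tS=pose(b); Rm,t=heldpose(s,v); print('rel mm',(RS.T@(t-tS)*1000).round(1))
draw([('side',im,ci)],[(Rm,t),(RS,tS)],tag)
E
python3 chk.py i2
```

```text
[0.5873 0.0243 0.1779] [ 0.5 -0.5 -3.1] [0.02 0.1  0.03] 0.683797621862997
rel mm [-2.   3.4 55.8]
```

View pics/i2_side_o.png

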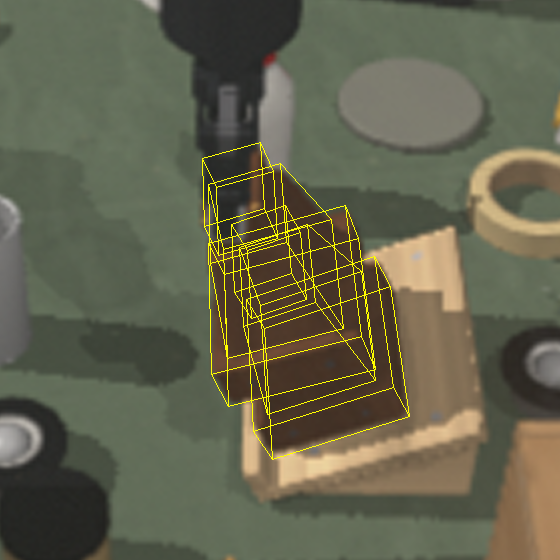

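Emit:
arm_command --increments '[[[-0.1, 0.1, 0.2], 0, 5.5], [[-0.2, 0.15, 0.4], 0, 5.5], [[-0.3, 0.15, 0.6], 0, 5.5], [[-0.3, 0.15, 0.7], 0, 5.5], [[-0.35, 0.15, 0.8], 0, 5.5], [[-0.35, 0.15, 0.8], 0, 5.5]]'

```text
time_s: 16.27
tool_pos: [0.5911, 0.0251, 0.1698]
orientation: [-3.141, -0.0, 2.932]
ft_force: [0.4, -0.2, -3.0]
finger_gap: 0.678
```

Emit:
arm_command --increments '[[[-0.1, 0, 0.2], 0, 5.5], [[-0.15, 0, 0.35], 0, 5.5], [[-0.2, 0, 0.45], 0, 5.5], [[-0.2, 0, 0.45], 0, 5.5]]'

```text
time_s: 16.6
tool_pos: [0.593, 0.0247, 0.1653]
orientation: [-3.141, -0.0, 2.932]
ft_force: [0.0, -0.3, -3.8]
finger_gap: 0.684
```

Emit:
arm_command --increments '[[[-0.1, 0, 0.2], 0, 5.5], [[-0.15, 0, 0.35], 0, 5.5], [[-0.2, 0, 0.45], 0, 5.5], [[-0.2, 0, 0.45], 0, 5.5]]'

```text
time_s: 16.93
tool_pos: [0.5953, 0.0246, 0.161]
orientation: [3.141, 0.0, 2.932]
ft_force: [-0.1, 0.4, -2.3]
finger_gap: 0.681
```

```bash
python3 chk.py i3
```

```text
[0.5953 0.0246 0.161 ] [-0.1  0.4 -2.3] [ 0.14 -0.02  0.04] 0.6782681790742688
rel mm [-0.5  3.4 37.1]
```

View pics/i3_side_o.png

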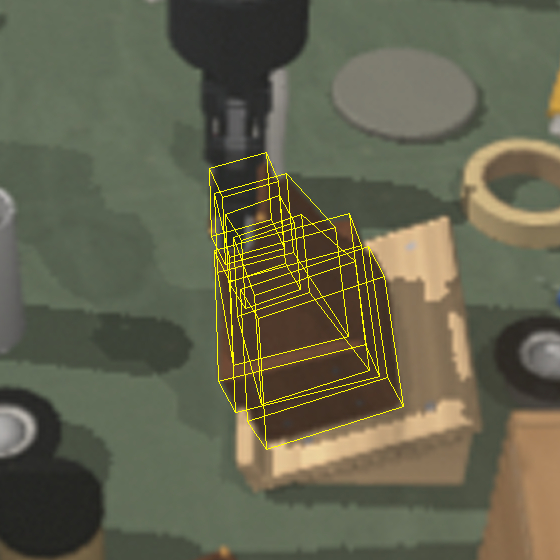

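Emit:
arm_command --increments '[[[-0.05, 0, 0.1], 0, 5.5], [[-0.1, 0, 0.2], 0, 5.5], [[-0.15, 0, 0.3], 0, 5.5], [[-0.15, 0, 0.35], 0, 5.5], [[-0.15, 0, 0.35], 0, 5.5]]'

```text
time_s: 17.4
tool_pos: [0.5969, 0.0246, 0.1577]
orientation: [3.141, 0.001, 2.932]
ft_force: [0.6, 1.8, -2.0]
finger_gap: 0.68
```

Emit:
arm_command --increments '[[[0, 0, 0], 0, 7], [[0, 0, 0], 0, 7.5], [[0, 0, 0], 0, 7.5], [[0, 0, 0], 0, 7.5], [[0, 0, 0], 0, 7.5]]'

```text
time_s: 17.82
tool_pos: [0.5967, 0.0235, 0.1579]
orientation: [-3.141, 0.001, 2.931]
ft_force: [-0.1, 0.2, -0.2]
finger_gap: 0.877
```

```bash
cat > pairfit.py <<'E'
from heldfit import *
# fit free flare of the stack top; sil restricted via union of flares; param rel to seated
def stackfit(n_up,tag,known=[]):
    ci=camera_info('side'); s=read_state(); im=snap('side',tag)
    b=np.array([.659,.0135,.0434,80.3*D,-25*D]); RS,tS=pose(b)
    homes=[(RS,tS+RS@np.array([0,0,.03*k])) for k in range(n_up+1)]
    draw([('side',im,ci)],homes,tag)
    print(s['time_s'],s['tool_pos'].round(4),s['ft_force'].round(1),s['finger_gap'])
if __name__=='__main__':
    import sys; stackfit(int(sys.argv[1]),sys.argv[2])
E
python3 pairfit.py 1 j1
```

```text
17.8167 [0.5967 0.0235 0.1579] [-0.1  0.2 -0.2] 0.8768847183975651
```

View pics/j1_side_o.png

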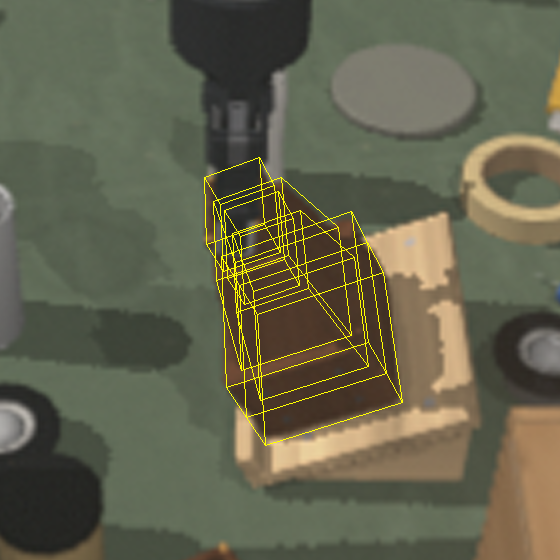

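Emit:
arm_command --increments '[[[-0.2, 0, -0.3], 0, 7.5], [[-0.35, 0, -0.5], 0, 7.5], [[-0.35, 0, -0.5], 0, 7.5], [[-0.35, 0, -0.5], 0, 5.5], [[-0.35, 0, -0.5], 0, 5.5], [[-0.35, 0, -0.5], 0, 5.5], [[-0.35, 0, -0.5], 0, 5.5]]' --newtons 40

```text
time_s: 18.45
tool_pos: [0.6002, 0.0235, 0.1631]
orientation: [3.141, 0.001, 2.932]
ft_force: [-0.9, 0.2, 4.2]
finger_gap: 0.682
```

```bash
python3 pairfit.py 1 j2
```

```text
18.45 [0.6002 0.0235 0.1631] [-0.9  0.2  4.2] 0.6824151552235036
```

View pics/j2_side_o.png

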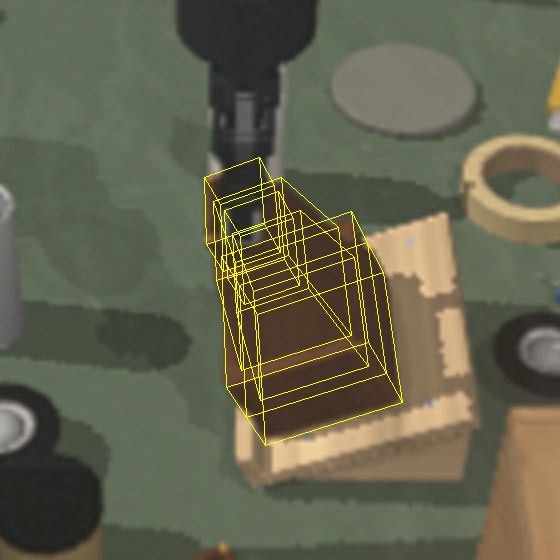

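Emit:
arm_command --increments '[[[-0.05, 0, 0.1], 0, 5.5], [[-0.1, 0, 0.2], 0, 5.5], [[-0.1, 0, 0.2], 0, 5.5], [[-0.1, 0, 0.2], 0, 5.5]]'

```text
time_s: 18.83
tool_pos: [0.6002, 0.0235, 0.1631]
orientation: [3.141, -0.001, 2.932]
ft_force: [-6.0, 2.1, 15.3]
finger_gap: 0.682
```

Emit:
arm_command --increments '[[[-0.02, 0, 0.05], 0, 5.5], [[-0.02, 0, 0.05], 0, 5.5], [[-0.02, 0, 0.05], 0, 5.5], [[-0.02, 0, 0.05], 0, 5.5], [[-0.02, 0, 0.05], 0, 5.5], [[-0.02, 0, 0.05], 0, 5.5], [[-0.02, 0, 0.05], 0, 5.5], [[-0.02, 0, 0.05], 0, 5.5], [[-0.02, 0, 0.05], 0, 5.5], [[-0.02, 0, 0.05], 0, 5.5], [[-0.02, 0, 0.05], 0, 5.5], [[-0.02, 0, 0.05], 0, 5.5]]'

```text
time_s: 19.83
tool_pos: [0.6002, 0.0235, 0.163]
orientation: [3.141, -0.001, 2.932]
ft_force: [-6.0, 0.2, 17.8]
finger_gap: 0.683
```

```bash
python3 -c "
from h import *
im=snap('side','k1')
cv2.imwrite('pics/k1c.png',cv2.resize(im[160:260,230:340,::-1],None,fx=6,fy=6,interpolation=2))"
```

```text
(no output)
```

View pics/k1c.png

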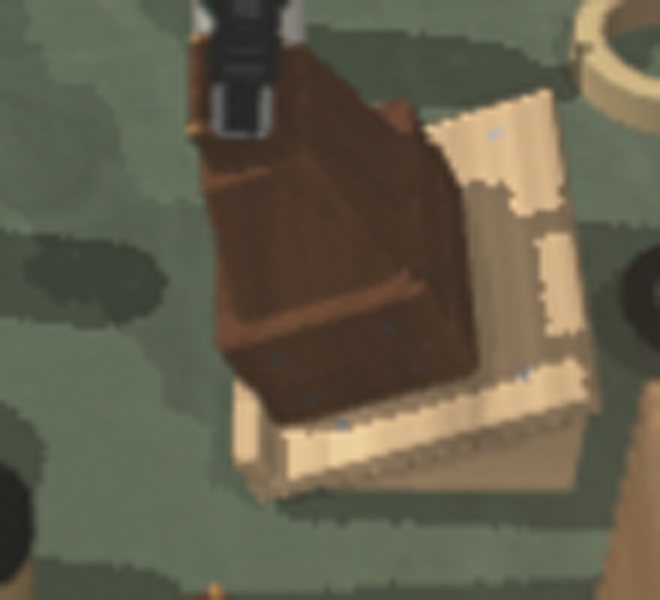

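Emit:
arm_command --increments '[[[0.06, 0, -0.12], 0, 5.5], [[0.12, 0, -0.24], 0, 5.5], [[0.12, 0, -0.24], 0, 8.5], [[0.12, 0, -0.24], 0, 8.5], [[0.12, 0, -0.24], 0, 8.5], [[0.12, 0, -0.24], 0, 8.5], [[0.12, 0, -0.24], 0, 8.5], [[0.12, 0, -2], 0, 8.5], [[0.12, 0, -5], 0, 8.5], [[0.12, 0, -9], 0, 8.5], [[0.12, 0, -12], 0, 8.5], [[0.12, 0, -12], 0, 8.5]]'

```text
time_s: 20.88
tool_pos: [0.6039, 0.0229, 0.2875]
orientation: [3.138, 0.014, 2.931]
ft_force: [1.4, -0.8, 0.6]
finger_gap: 0.993
```

```bash
python3 go.py .5308 -.2 .24 109.2
```

```text
t 20.88 pos [0.6039 0.0229 0.2875] rpy [179.8   0.8 168. ] shift cm [  2.57 -23.34   4.63] turn 58.8 n rows>= 8.2 F [ 1.4 -0.8  0.6]
```

Emit:
arm_command --increments '[[[0.2, -3, 0], 0, 8.5], [[0.4, -6, 0], 7, 8.5], [[0.7, -9, 0], 14, 8.5], [[0.9, -12, 0], 21, 8.5], [[1.2, -15, 1], 28, 8.5], [[1.5, -18, 2], 35, 8.5], [[1.8, -20.5, 3], 42, 8.5], [[2, -22.5, 4], 49, 8.5], [[2, -23.3, 4.2], 55, 8.5], [[2, -23.3, 4.2], 58.8, 8.5], [[2, -23.3, 4.2], 58.8, 8.5], [[2, -23.3, 4.2], 58.8, 8.5]]'

```text
time_s: 21.88
tool_pos: [0.5319, -0.2001, 0.2378]
orientation: [-3.141, -0.0, 1.908]
ft_force: [-0.6, 0.2, 0.5]
finger_gap: 0.996
```

```bash
python3 go.py .5308 -.2 .24 109.2; python3 - <<'E'
from heldfit import *
C=[];Ms=[];ims=[]
b=np.array([.659,.0135,.0434,80.3*D,-25*D])
RS,tS=pose(b)
sc=np.array([.01,.01,.01,.1,.1])
for n in ['side','top']:
    ci=camera_info(n); im=snap(n,'L_'+n); r=cut_out('flare_a',n)
    print(n,[(np.round(d['extent']).tolist(),round(d['score'],2)) for d in r])
    pc=proj(ci,(tS+RS@[0,0,.08])[None])[0]
    c=[d for d in r if d['extent'][0]<pc[0]<d['extent'][2] and d['extent'][1]<pc[1]<d['extent'][3]]
    if c:
        C.append(ci);Ms.append(c[0]['pixels'].astype(np.float32))
    ims.append((n,im,ci))
cand=tS+RS@[0,0,.03]
def uni(ci,p):
    return np.maximum(sil(ci,p),sil(ci,b))
for sel in ([0],[1],[0,1]):
    if max(sel)>=len(C): continue
    def f(u):
        p=np.r_[cand,b[3:]]+u*sc
        return sum(np.abs(uni(C[k],p)-Ms[k]).sum()/Ms[k].sum() for k in sel)+.003*u@u
    u=np.zeros(5)
    for k in range(2):
        o=minimize(f,u,method='Nelder-Mead',options=dict(initial_simplex=np.vstack([u]+[u+np.eye(5)[i]*.4 for i in range(5)]),xatol=.01,fatol=2e-4,maxiter=300)); u=o.x
    p=np.r_[cand,b[3:]]+u*sc
    print(sel,'rel mm',(RS.T@(p[:3]-tS)*1000).round(1),'yaw,tilt',(p[3:]/D).round(1),round(f(np.zeros(5)),3),round(o.fun,3))
draw(ims,[pose(b),(RS,cand)],'L')
E
```

```text
t 21.88 pos [ 0.5319 -0.2001  0.2378] rpy [-180.    -0.   109.3] shift cm [ 0.05 -0.1  -0.22] turn 0.1 n rows>= 0.1 F [-0.6  0.2  0.5]
side [([264.0, 181.0, 304.0, 226.0], 0.85), ([205.0, 237.0, 236.0, 271.0], 0.74), ([228.0, 257.0, 290.0, 325.0], 0.61)]
top [([236.0, 124.0, 290.0, 165.0], 0.65), ([319.0, 164.0, 366.0, 215.0], 0.64)]
[0] rel mm [-2.9  5.9  5.1] yaw,tilt [ 84.5 -20.5] 2.239 1.858
[1] rel mm [-3.7  1.2 30.2] yaw,tilt [ 78.5 -25.2] 0.223 0.176
[0, 1] rel mm [-3.6  8.8  6.6] yaw,tilt [ 82.5 -19.2] 2.462 2.061
```

View pics/L_side_o.png

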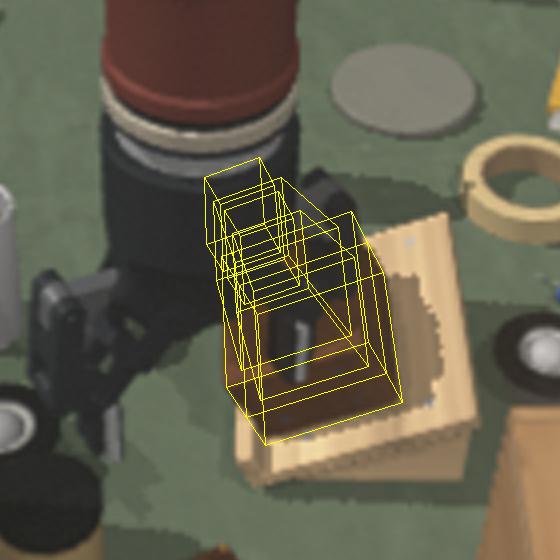

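View pics/L_top_o.png

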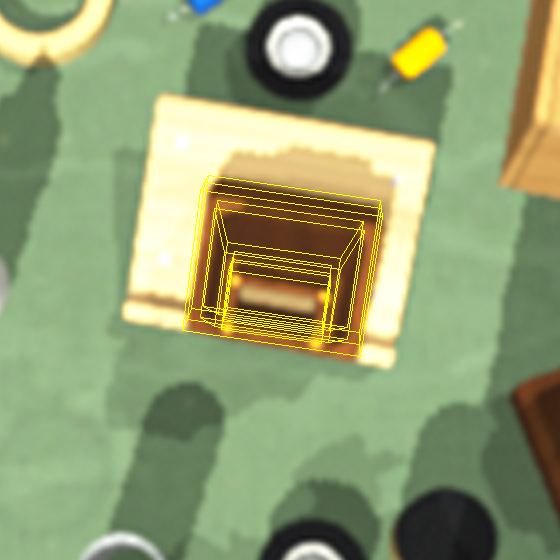

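Emit:
arm_command --increments '[[[0, 0, 2], 0, 8.5], [[0, 0, 5], 0, 8.5], [[0, 0, 8], 0, 8.5], [[0, 0, 10.5], 0, 8.5], [[0, 0, 12], 0, 8.5], [[0, 0, 13], 0, 8.5], [[0, 0, 13.9], 0, 8.5], [[0, 0, 13.9], 0, 8.5], [[0, 0, 13.9], 0, 5.5], [[0, 0, 13.9], 0, 5.5], [[0, 0, 13.9], 0, 5.5], [[0, 0, 13.9], 0, 5.5]]' --newtons 40

```text
time_s: 23.08
tool_pos: [0.5319, -0.2012, 0.1006]
orientation: [3.141, 0.001, 1.905]
ft_force: [-3.0, -1.3, 6.4]
finger_gap: 0.694
```

```bash
python3 go.py .24 .55 .30 180;  python3 -c "
from h import *
im=snap('side','m1')
cv2.imwrite('pics/m1c.png',cv2.resize(im[160:350,190:340,::-1],None,fx=3,fy=3,interpolation=2))"
```

```text
t 23.08 pos [ 0.5319 -0.2012  0.1006] rpy [1.799e+02 1.000e-01 1.092e+02] shift cm [ 80.52  -2.9  -20.05] turn -70.8 n rows>= 19.9 F [-3.  -1.3  6.4]
```

View pics/m1c.png

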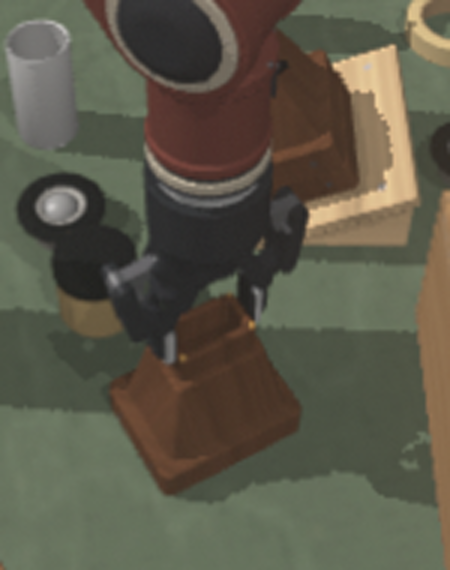

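Emit:
arm_command --increments '[[[0, 0, -2], 0, 5.5], [[0, 0, -5], 0, 5.5], [[0, 0, -9], 0, 5.5], [[1, 0.3, -13], 0, 5.5], [[3, 1, -16], 0, 5.5], [[6, 2, -19], 0, 5.5], [[10, 3, -20], 0, 5.5], [[14, 4.2, -20], 0, 5.5], [[18, 5.5, -20], 0, 5.5], [[22, 6.7, -20], 0, 5.5], [[26, 8, -20], 0, 5.5], [[28.8, 8.8, -20], 0, 5.5]]'

```text
time_s: 24.13
tool_pos: [0.5192, 0.1055, 0.2984]
orientation: [-3.141, -0.003, 1.91]
ft_force: [-0.4, 0.6, -3.7]
finger_gap: 0.685
```

Emit:
arm_command --increments '[[[3.5, -0.6, 0], -6, 5.5], [[7, -1.3, 0], -12, 5.5], [[11, -2, 0], -18, 5.5], [[15, -2.7, 0], -24, 5.5], [[19, -3.5, 0], -30, 5.5], [[23, -4.2, 0], -36, 5.5], [[27, -5, 0], -42, 5.5], [[31, -5.7, 0], -48, 5.5], [[35, -6.4, 0], -54, 5.5], [[39, -7.1, 0], -60, 5.5], [[43, -7.9, 0], -66, 5.5], [[46.5, -8.5, 0], -70.8, 5.5]]'

```text
time_s: 25.13
tool_pos: [0.2843, 0.5139, 0.2983]
orientation: [-3.142, -0.002, -3.135]
ft_force: [0.1, 0.5, -2.9]
finger_gap: 0.693
```

```bash
python3 go.py .265 .55 .17 180
```

```text
t 25.13 pos [0.2843 0.5139 0.2983] rpy [-1.800e+02 -1.000e-01 -1.796e+02] shift cm [ 1.87  3.63 12.84] turn 0.4 n rows>= 3.2 F [ 0.1  0.5 -2.9]
```

Emit:
arm_command --increments '[[[0.6, 1.2, 3], 0.3, 5.5], [[1.2, 2.4, 6], 0.3, 5.5], [[1.8, 3.4, 9], 0.3, 5.5], [[1.8, 3.4, 11], 0.3, 5.5], [[1.8, 3.4, 12.5], 0.3, 5.5], [[1.8, 3.4, 12.8], 0.3, 5.5], [[1.8, 3.4, 12.8], 0.3, 5.5], [[1.8, 3.4, 12.8], 0.3, 5.5]]' --newtons 20

```text
time_s: 25.8
tool_pos: [0.2697, 0.5461, 0.1717]
orientation: [3.141, 0.0, 3.135]
ft_force: [0.3, 0.7, -3.5]
finger_gap: 0.692
```

```bash
python3 - <<'E'
from heldfit import *
s,v,Rm,t=run(['side','top'],np.array([0,.099,0*D,0,0]),'n1')
print(s['tool_pos'],s['ft_force'])
E
python3 go.py .265 .55 .17 180
```

```text
side [(np.float64(0.99), 0.7)]
top [(np.float64(1.0), 0.98)]
dx,h,dy mm [-0.6 98.7  0.3] tilt,dyaw deg [-0.4  1.2] err 0.263 origin [0.2697 0.5464 0.073 ] z [0.006 0.    1.   ]
[0.26970456 0.54608081 0.17173884] [ 0.32321658  0.74025699 -3.53360338]
t 26.0 pos [0.2698 0.5464 0.1726] rpy [1.798e+02 1.000e-01 1.797e+02] shift cm [0.49 0.36 0.26] turn -0.3 n rows>= 0.2 F [-0.2 -0.  -3.8]
```

View pics/n1_side_o.png

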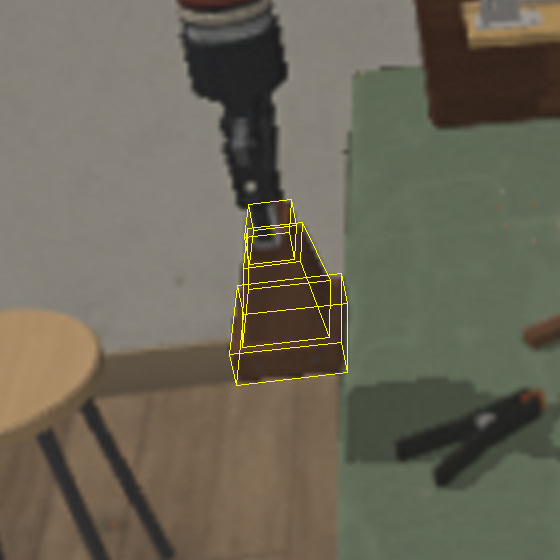

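Emit:
arm_command --increments '[[[0, 0, 2], 0, 5.5], [[0, 0, 4], 0, 5.5], [[0, 0, 5.7], 0, 5.5], [[0, 0, 6.6], 0, 5.5], [[0, 0, 7.1], 0, 5.5], [[0, 0, 7.5], 0, 5.5], [[0.3, 0, 7.75], 0, 5.5], [[0.6, 0, 7.9], 0, 5.5], [[0.95, 0, 8.0], 0, 5.5], [[1.4, 0, 8.2], 0, 5.5], [[1.85, 0, 8.4], 0, 5.5], [[1.85, 0, 8.4], 0, 5.5]]' --newtons 20

```text
time_s: 27.0
tool_pos: [0.2489, 0.5441, 0.0919]
orientation: [-3.139, -0.003, 3.136]
ft_force: [-6.8, -10.2, 21.1]
finger_gap: 0.69
```

Emit:
arm_command --increments '[[[0.4, 0, 0.2], 0, 5.5], [[0.8, 0, 0.45], 0, 5.5], [[1.2, 0, 0.7], 0, 5.5], [[1.6, 0, 0.95], 0, 5.5], [[2.0, 0, 1.2], 0, 5.5], [[2.4, 0, 1.5], 0, 5.5], [[2.8, 0, 1.8], 0, 5.5], [[2.8, 0, 1.8], 0, 5.5]]' --newtons 20

```text
time_s: 27.67
tool_pos: [0.2183, 0.5444, 0.0719]
orientation: [-3.138, -0.006, 3.138]
ft_force: [-9.0, -7.5, 13.9]
finger_gap: 0.685
```

```bash
python3 - <<'E'
from heldfit import *
s,v,Rm,t=run(['side','top'],np.array([0,.099,24*D,0,0]),'n2')
print(s['tool_pos'],s['ft_force'])
E
```

```text
side [(np.float64(0.88), 0.57)]
top [(np.float64(0.91), 0.77)]
dx,h,dy mm [-10.3  95.7   1.5] tilt,dyaw deg [25.9 -0.2] err 0.175 origin [ 0.2704  0.5456 -0.0142] z [-0.437  0.003  0.899]
[0.21827776 0.54439654 0.07190888] [-9.04758981 -7.52351921 13.91406392]
```

View pics/n2_side_o.png

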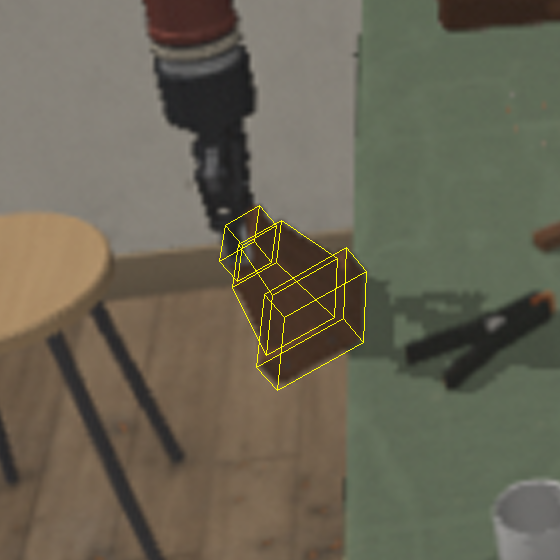

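Emit:
arm_command --increments '[[[0, 0, -0.1], 0, 5.5], [[0, 0, -0.2], 0, 5.5], [[0, 0, -0.5], 0, 5.5], [[0, 0, -2], 0, 5.5], [[0, 0, -5], 0, 5.5], [[0, 0, -9], 0, 5.5], [[0, 0, -13], 0, 5.5], [[-1, -2, -17], 0, 5.5], [[-3, -5, -20], 0, 5.5], [[-5, -8.5, -23], 0, 5.5], [[-7, -12, -25.5], 0, 5.5], [[-9, -15.5, -26], 0, 5.5]]' --newtons 70

```text
time_s: 28.87
tool_pos: [0.3033, 0.4089, 0.3277]
orientation: [3.133, 0.004, 3.138]
ft_force: [1.3, 1.0, -3.8]
finger_gap: 0.682
```

```bash
python3 - <<'E'
from heldfit import *
v=np.array([-.0103,.0957,25*D,0,0]); s=read_state()
b=np.array([.659,.0135,.0434,80.3*D,-25*D])
print(target(s,v,.21,(0,0),b))
E
python3 go.py .535 .037 .335 170
```

```text
(array([0.52149988, 0.03700333, 0.32045829]), np.float64(170.29999999999998))
t 28.87 pos [0.3033 0.4089 0.3277] rpy [179.5   0.3 179.8] shift cm [-23.31 -37.1   -0.94] turn 9.8 n rows>= 10.5 F [ 1.3  1.  -3.8]
```

Emit:
arm_command --increments '[[[-1.9, -3.2, 0], 1, 5.5], [[-3.8, -6.4, 0], 2, 5.5], [[-5.8, -9.6, 0], 3, 5.5], [[-7.8, -12.8, 0], 4, 5.5], [[-9.8, -16.2, 0], 5, 5.5], [[-11.8, -19.6, 0], 6, 5.5], [[-13.8, -23, 0], 7, 5.5], [[-15.8, -26.4, 0], 8, 5.5], [[-17.8, -29.6, 0], 9, 5.5], [[-19.5, -32.4, 0], 9.7, 5.5], [[-20.7, -34.3, 0], 9.7, 5.5], [[-21.3, -35.2, 0], 9.7, 5.5]]'

```text
time_s: 29.87
tool_pos: [0.515, 0.0498, 0.3244]
orientation: [-3.14, 0.004, 2.96]
ft_force: [-0.3, 0.0, -3.1]
finger_gap: 0.68
```

Emit:
arm_command --increments '[[[0, 0, 0], 0, 5.5], [[0, 0, 0], 0, 5.5], [[0, 0, 0], 0, 5.5]]'

```text
time_s: 30.12
tool_pos: [0.5124, 0.0572, 0.3233]
orientation: [3.14, -0.001, 2.97]
ft_force: [-0.4, 0.3, -3.3]
finger_gap: 0.681
```

```bash
python3 - <<'E'
from heldfit import *
s,v,Rm,t=run(['side'],np.array([-.0103,.0957,25*D,0,0]),'n3')
ci=camera_info('side'); im=cv2.imread('pics/n3_side.png')[:,:,::-1]
b=np.array([.659,.0135,.0434,80.3*D,-25*D]); RS,tS=pose(b)
draw([('side',im,ci)],[(Rm,t),(RS,tS+RS@[0,0,.03])],'n3')
print(s['tool_pos'],np.degrees(s['orientation']),s['ft_force'])
Rt=R.from_euler('xyz',s['orientation']).as_matrix()
for d in (.2,.155,.13,.1,.09,.08,.07,.06):
    t,y=target(s,v,d,(0,0),b); print(d,t.round(4),(Rt.T@(t-s['tool_pos'])*100).round(2),round(np.degrees(s['orientation'][2])-y,1))
np.save('v2.npy',v)
E
```

```text
side [(np.float64(1.0), 0.79)]
dx,h,dy mm [-10.   95.6   4.4] tilt,dyaw deg [24.   2.1] err 0.077 origin [0.5615 0.0547 0.2359] z [-0.403  0.054  0.913]
[0.51236287 0.05723957 0.32326616] [ 1.79888967e+02 -6.70634507e-02  1.70182916e+02] [-0.41981376  0.33915532 -3.31122362]
0.2 [0.5267 0.032  0.312 ] [-1.84 -2.24  1.12] 2.0
0.155 [0.5454 0.0288 0.2712] [-3.75 -2.24  5.19] 2.0
0.13 [0.5558 0.0271 0.2486] [-4.81 -2.25  7.46] 2.0
0.1 [0.5683 0.0249 0.2214] [-6.08 -2.25 10.18] 2.0
0.09 [0.5725 0.0242 0.2123] [-6.5  -2.25 11.08] 2.0
0.08 [0.5767 0.0235 0.2033] [-6.93 -2.25 11.99] 2.0
0.07 [0.5808 0.0228 0.1942] [-7.35 -2.25 12.89] 2.0
0.06 [0.585  0.0221 0.1851] [-7.77 -2.25 13.8 ] 2.0
```

View pics/n3_side_o.png

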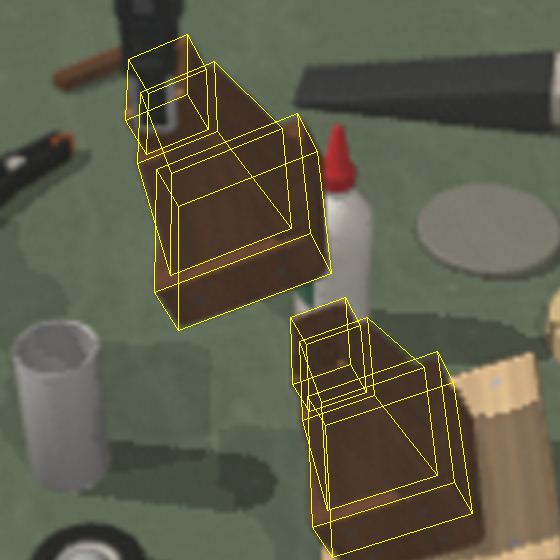

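Emit:
arm_command --increments '[[[-0.6, -0.7, 0.3], 1, 5.5], [[-1.2, -1.4, 0.7], 2, 5.5], [[-1.84, -2, 1.1], 2, 5.5], [[-2.3, -2, 2], 2, 5.5], [[-2.8, -2, 3.1], 2, 5.5], [[-3.2, -2, 4], 2, 5.5], [[-3.6, -2, 4.8], 2, 5.5], [[-3.75, -2, 5.2], 2, 5.5], [[-3.75, -2, 5.2], 2, 5.5], [[-3.75, -2, 5.2], 2, 5.5]]'

```text
time_s: 31.05
tool_pos: [0.5466, 0.0286, 0.2709]
orientation: [-3.141, -0.001, 2.932]
ft_force: [-0.0, -0.2, -2.9]
finger_gap: 0.683
```

```bash
cat > chk2.py <<'E'
from heldfit import *
import sys
tag=sys.argv[1]
s=read_state(); ci=camera_info('side'); im=snap('side',tag)
v=np.load('v2.npy'); v[4]=.002; b=np.array([.659,.0135,.0434,80.3*D,-25*D])
print(s['tool_pos'].round(4),np.degrees(s['orientation']).round(1),s['ft_force'].round(1),s['torque'].round(2),s['finger_gap'])
RS,tS=pose(b); Rm,t=heldpose(s,v); print('rel mm',(RS.T@(t-tS)*1000).round(1))
draw([('side',im,ci)],[(Rm,t),(RS,tS+RS@[0,0,.03])],tag)
E
python3 chk2.py p1
```

```text
[0.5466 0.0286 0.2709] [-180.   -0.  168.] [-0.  -0.2 -2.9] [-0.02  0.06  0.01] 0.6825009983421787
rel mm [ -2.6  -0.8 154.2]
```

View pics/p1_side_o.png

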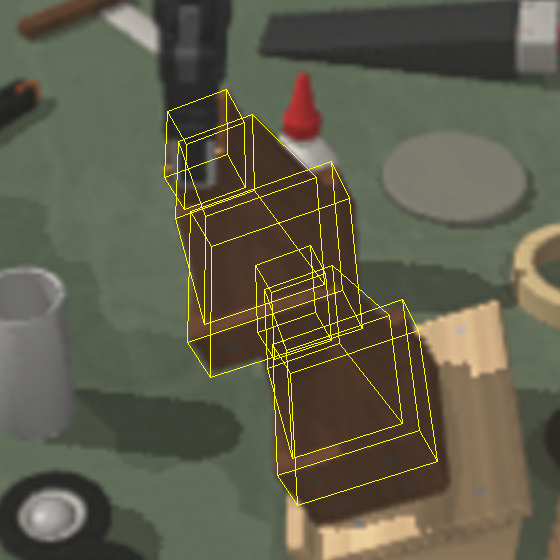

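Emit:
arm_command --increments '[[[-0.2, 0.1, 0.5], 0, 5.5], [[-0.5, 0.2, 1.1], 0, 5.5], [[-0.8, 0.2, 1.8], 0, 5.5], [[-1.2, 0.2, 2.5], 0, 5.5], [[-1.5, 0.2, 3.2], 0, 5.5], [[-1.8, 0.2, 3.9], 0, 5.5], [[-2.1, 0.2, 4.5], 0, 5.5], [[-2.3, 0.2, 5.0], 0, 5.5], [[-2.3, 0.2, 5.0], 0, 5.5], [[-2.3, 0.2, 5.0], 0, 5.5]]' --newtons 30

```text
time_s: 31.93
tool_pos: [0.5695, 0.0255, 0.2208]
orientation: [-3.141, -0.001, 2.932]
ft_force: [-0.3, 0.7, -4.1]
finger_gap: 0.677
```

```bash
python3 chk2.py p2
```

```text
[0.5695 0.0255 0.2208] [-180.   -0.  168.] [-0.3  0.7 -4.1] [0.04 0.08 0.02] 0.6769550637699554
rel mm [-1.8 -0.6 99.1]
```

View pics/p2_side_o.png

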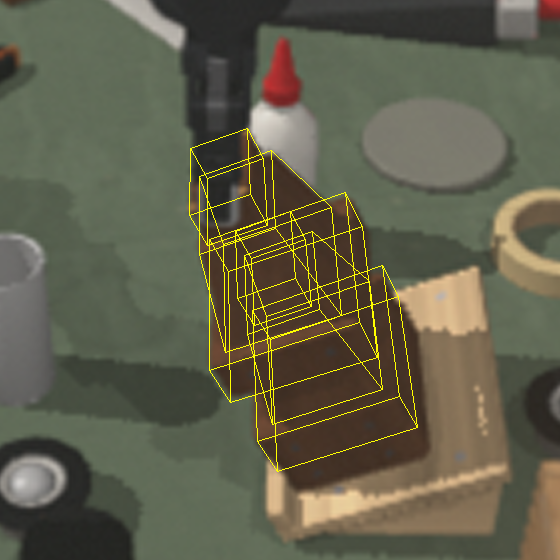

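Emit:
arm_command --increments '[[[-0.15, 0.1, 0.3], 0, 5.5], [[-0.3, 0.15, 0.6], 0, 5.5], [[-0.45, 0.15, 1.0], 0, 5.5], [[-0.6, 0.15, 1.3], 0, 5.5], [[-0.7, 0.15, 1.6], 0, 5.5], [[-0.8, 0.15, 1.8], 0, 5.5], [[-0.8, 0.15, 1.8], 0, 5.5]]' --newtons 20

```text
time_s: 32.57
tool_pos: [0.5775, 0.0253, 0.2025]
orientation: [-3.141, -0.001, 2.932]
ft_force: [0.5, 1.2, -3.5]
finger_gap: 0.682
```

Emit:
arm_command --increments '[[[-0.1, 0, 0.2], 0, 5.5], [[-0.2, 0, 0.4], 0, 5.5], [[-0.25, 0, 0.55], 0, 5.5], [[-0.3, 0, 0.7], 0, 5.5], [[-0.3, 0, 0.7], 0, 5.5]]'

```text
time_s: 32.98
tool_pos: [0.5805, 0.0247, 0.1958]
orientation: [-3.141, -0.001, 2.932]
ft_force: [-0.5, -0.1, -2.8]
finger_gap: 0.681
```

```bash
python3 chk2.py p3
```

```text
[0.5805 0.0247 0.1958] [-180.   -0.  168.] [-0.5 -0.1 -2.8] [-0.01  0.1  -0.03] 0.6813728588934085
rel mm [-0.7  0.  71.8]
```

Emit:
arm_command --increments '[[[-0.1, 0, 0.2], 0, 5.5], [[-0.2, 0, 0.4], 0, 5.5], [[-0.25, 0, 0.55], 0, 5.5], [[-0.3, 0, 0.7], 0, 5.5], [[-0.3, 0, 0.7], 0, 5.5]]'

```text
time_s: 33.45
tool_pos: [0.5829, 0.0245, 0.1886]
orientation: [3.142, -0.002, 2.932]
ft_force: [-1.4, 0.7, -4.6]
finger_gap: 0.681
```

Emit:
arm_command --increments '[[[-0.02, 0, 0.1], 0, 5.5], [[-0.05, 0, 0.15], 0, 5.5], [[-0.05, 0, 0.15], 0, 7], [[-0.05, 0, 0.15], 0, 7.5], [[-0.05, 0, 0.15], 0, 7.5], [[-0.05, 0, 0.15], 0, 7.5], [[-0.05, 0, 0.15], 0, 7.5]]'

```text
time_s: 34.03
tool_pos: [0.5849, 0.0237, 0.1883]
orientation: [3.141, 0.002, 2.931]
ft_force: [0.3, 0.1, 0.1]
finger_gap: 0.875
```

```bash
python3 pairfit.py 2 q1; python3 -c "
from heldfit import *
b=np.array([.659,.0135,.0434,80.3*D,-25*D]); RS,t=pose(b)
print(t+RS@[0,0,.06+.1108], t+RS@[0,0,.06+.1053])"
```

```text
34.0333 [0.5849 0.0237 0.1883] [0.3 0.1 0.1] 0.8749915630637849
[0.58784877 0.0256621  0.19819737] [0.59013994 0.02527047 0.19321268]
```

View pics/q1_side_o.png

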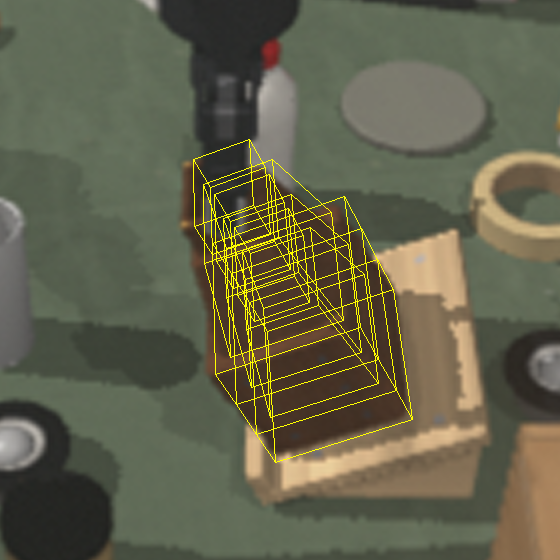

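```bash
python3 -c "
import cv2
im=cv2.imread('pics/q1.png'); cv2.imwrite('pics/q1c.png',cv2.resize(im[150:250,225:335],None,fx=7,fy=6,interpolation=2))
im=cv2.imread('pics/p2.png'); cv2.imwrite('pics/p2c.png',cv2.resize(im[150:250,225:335],None,fx=7,fy=6,interpolation=2))"
```

```text
(no output)
```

View pics/q1c.png

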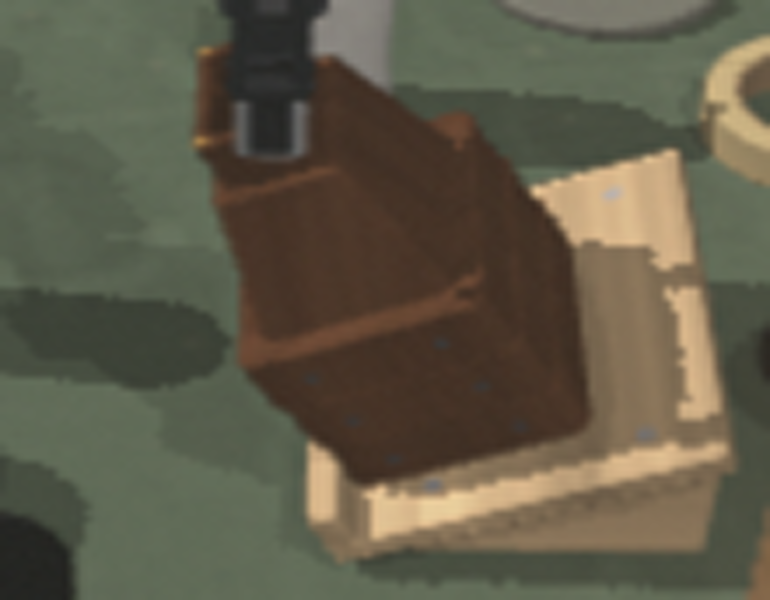

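View pics/p2c.png

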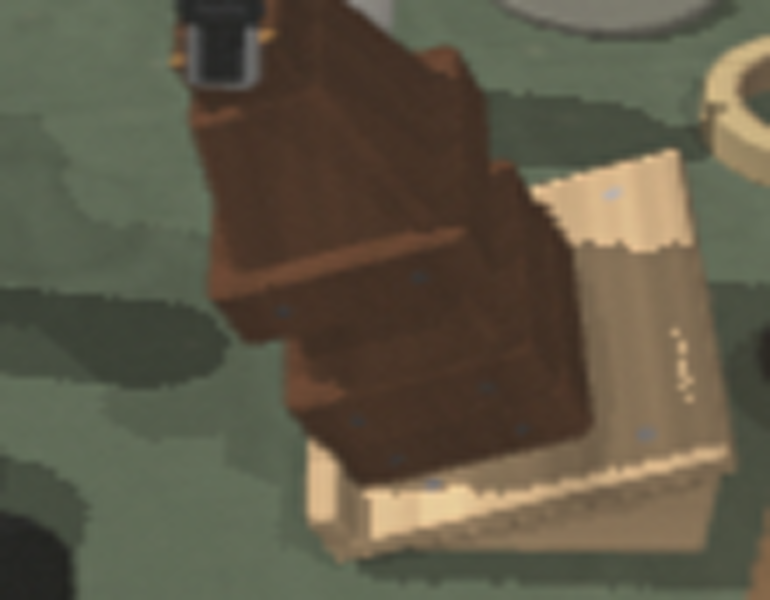

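Emit:
arm_command --increments '[[[0, 0, -0.3], 0, 7.5], [[0, 0, -0.3], 0, 7.5], [[0, 0, -0.3], 0, 5.5], [[0, 0, -0.3], 0, 5.5], [[0, 0, -0.3], 0, 5.5], [[0, 0, -0.3], 0, 5.5]]' --newtons 40

```text
time_s: 34.58
tool_pos: [0.5845, 0.0247, 0.1915]
orientation: [3.14, 0.001, 2.932]
ft_force: [-0.7, 1.8, 5.4]
finger_gap: 0.681
```

Emit:
arm_command --increments '[[[-0.05, 0, 0.1], 0, 5.5], [[-0.1, 0, 0.2], 0, 5.5], [[-0.1, 0, 0.2], 0, 5.5], [[-0.1, 0, 0.2], 0, 5.5]]'

```text
time_s: 34.92
tool_pos: [0.5866, 0.0244, 0.1916]
orientation: [3.139, 0.004, 2.932]
ft_force: [-2.4, 3.0, 14.7]
finger_gap: 0.68
```

Emit:
arm_command --increments '[[[-0.04, 0, 0.05], 0, 5.5], [[-0.04, 0, 0.05], 0, 5.5], [[-0.04, 0, 0.05], 0, 5.5], [[-0.04, 0, 0.05], 0, 5.5], [[-0.04, 0, 0.05], 0, 5.5], [[-0.04, 0, 0.05], 0, 5.5], [[-0.04, 0, 0.05], 0, 5.5], [[-0.04, 0, 0.05], 0, 5.5], [[-0.04, 0, 0.05], 0, 5.5], [[-0.04, 0, 0.05], 0, 5.5], [[-0.04, 0, 0.05], 0, 5.5], [[-0.04, 0, 0.05], 0, 5.5]]'

```text
time_s: 35.92
tool_pos: [0.5872, 0.0243, 0.1917]
orientation: [3.139, 0.005, 2.932]
ft_force: [-2.1, 2.9, 16.3]
finger_gap: 0.682
```

```bash
python3 -c "
from h import *
im=snap('side','q2')
cv2.imwrite('pics/q2c.png',cv2.resize(im[150:250,225:335,::-1],None,fx=7,fy=6,interpolation=2))"
```

```text
(no output)
```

View pics/q2c.png

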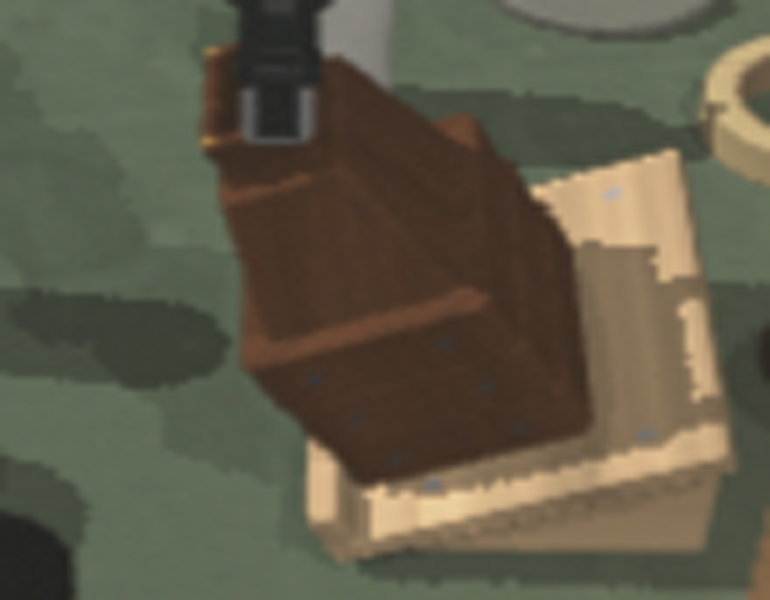

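Emit:
arm_command --increments '[[[-0.05, 0, 0.02], 0, 5.5], [[-0.1, 0, 0.03], 0, 5.5], [[-0.12, 0, 0.04], 0, 5.5], [[-0.12, 0, 0.04], 0, 5.5], [[-0.12, 0, 0.04], 0, 5.5], [[-0.12, 0, 0.04], 0, 5.5], [[-0.12, 0, 0.04], 0, 5.5], [[-0.12, 0, 0.04], 0, 5.5], [[-0.12, 0, 0.04], 0, 5.5], [[-0.12, 0, 0.04], 0, 5.5], [[-0.12, 0, 0.04], 0, 5.5], [[-0.12, 0, 0.04], 0, 5.5]]'

```text
time_s: 36.97
tool_pos: [0.5887, 0.0241, 0.1919]
orientation: [3.139, 0.006, 2.932]
ft_force: [-2.8, 2.5, 18.0]
finger_gap: 0.685
```

Emit:
arm_command --increments '[[[0.1, 0, 0], 0, 5.5], [[0.2, 0, 0], 0, 5.5], [[0.25, 0, 0], 0, 5.5], [[0.25, 0, 0], 0, 5.5], [[0.25, 0, 0], 0, 5.5], [[0.25, 0, 0], 0, 5.5], [[0.25, 0, 0], 0, 5.5], [[0.25, 0, 0], 0, 5.5], [[0.25, 0, 0], 0, 5.5], [[0.25, 0, 0], 0, 5.5], [[0.25, 0, 0], 0, 5.5], [[0.25, 0, 0], 0, 5.5]]'

```text
time_s: 37.97
tool_pos: [0.586, 0.0245, 0.1915]
orientation: [3.139, 0.005, 2.932]
ft_force: [-2.8, 3.1, 17.1]
finger_gap: 0.679
```

```bash
python3 -c "
from h import *
im=snap('side','q3')
cv2.imwrite('pics/q3c.png',cv2.resize(im[150:250,225:335,::-1],None,fx=7,fy=6,interpolation=2))"
```

```text
(no output)
```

View pics/q3c.png

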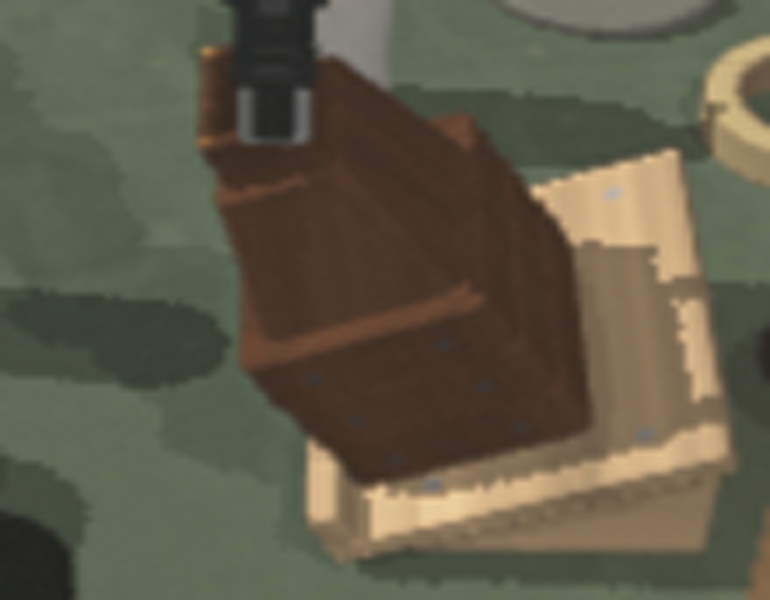

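Emit:
arm_command --increments '[[[0.05, 0, -0.15], 0, 5.5], [[0.05, 0, -0.3], 0, 5.5], [[0.05, 0, -0.3], 0, 8.5], [[0.05, 0, -0.3], 0, 8.5], [[0.05, 0, -0.3], 0, 8.5], [[0.05, 0, -0.3], 0, 8.5], [[0.05, 0, -0.3], 0, 8.5], [[0.05, 0, -2], 0, 8.5], [[0.05, 0, -5], 0, 8.5], [[0.05, 0, -9], 0, 8.5], [[0.05, 0, -12], 0, 8.5], [[0.05, 0, -12], 0, 8.5]]'

```text
time_s: 39.02
tool_pos: [0.5873, 0.0234, 0.315]
orientation: [3.138, 0.014, 2.931]
ft_force: [0.8, -0.6, 0.1]
finger_gap: 0.993
```

```bash
cat > stk.py <<'E'
from heldfit import *
import sys
tag=sys.argv[1]
b=np.array([.659,.0135,.0434,80.3*D,-25*D]); RS,tS=pose(b)
sc=np.array([.01,.01,.01,.1,.1])
n='side'; ci=camera_info(n); im=snap(n,tag); rs=cut_out('flare_a',n)
print([(np.round(d['extent']).tolist(),round(d['score'],2)) for d in rs])
# own brown mask for stack: not stand/green
g=im.astype(int); br=((g[:,:,0]-g[:,:,1])>8)&(g[:,:,0]<140)&(g[:,:,0]>g[:,:,2]+12)
reg=np.zeros_like(br); reg[150:250,235:320]=1
br&=reg.astype(bool)
nl,lab,st,_=cv2.connectedComponentsWithStats(br.astype(np.uint8)); k=1+np.argmax(st[1:,4]); m=cv2.morphologyEx((lab==k).astype(np.uint8),cv2.MORPH_CLOSE,np.ones((3,3))).astype(np.float32)
o=cv2.resize(im[150:250,225:335,::-1].copy(),None,fx=5,fy=5,interpolation=2)
o2=cv2.resize((m[150:250,225:335]*255).astype(np.uint8),None,fx=5,fy=5,interpolation=0)
cv2.imwrite(f'pics/{tag}_m.png',np.vstack([o])); cv2.imwrite(f'pics/{tag}_mm.png',o2)
homes=[np.r_[tS+RS@[0,0,.03*k],b[3:]] for k in range(3)]
def f(u):
    # whole-stack: seated params u[0:5], upper rel tilt u[5], height u[6], lateral y u[7]
    B=b+u[:5]*sc; Rb,tb=pose(B)
    S=np.maximum(sil(ci,B),sil(ci,np.r_[tb+Rb@[0,0,.03],B[3:]]))
    T=np.r_[tb+Rb@[0,u[7]*.01,.06+u[6]*.01],B[3],B[4]+u[5]*.1]
    return np.abs(np.maximum(S,sil(ci,T))-m).sum()/m.sum()+.003*u@u
u=np.zeros(8)
print('home err',round(f(u),3))
for k in range(3):
    r=minimize(f,u,method='Nelder-Mead',options=dict(initial_simplex=np.vstack([u]+[u+np.eye(8)[i]*.4 for i in range(8)]),xatol=.01,fatol=2e-4,maxiter=500)); u=r.x
print('err',round(r.fun,3),'seated shift mm',(u[:3]*10).round(1),'dyaw,dtilt deg',(u[3:5]*.1/D).round(1),'top: tilt deg',round(u[5]*.1/D,1),'dz mm',round(u[6]*10,1),'dy',round(u[7]*10,1))
draw([(n,im,ci)],[pose(h) for h in homes],tag)
s=read_state(); print(s['time_s'],s['tool_pos'],s['finger_gap'])
E
python3 stk.py r1
```

```text
[([253.0, 156.0, 300.0, 218.0], 0.93), ([258.0, 165.0, 305.0, 224.0], 0.59)]
home err 0.293
err 0.217 seated shift mm [ 5.1 -4.7 -3.5] dyaw,dtilt deg [ 0.3 -1.2] top: tilt deg -0.5 dz mm 6.4 dy 6.5
39.1167 [0.58420465 0.02389366 0.30903294] 0.9952561088337031
```

View pics/r1_side_o.png

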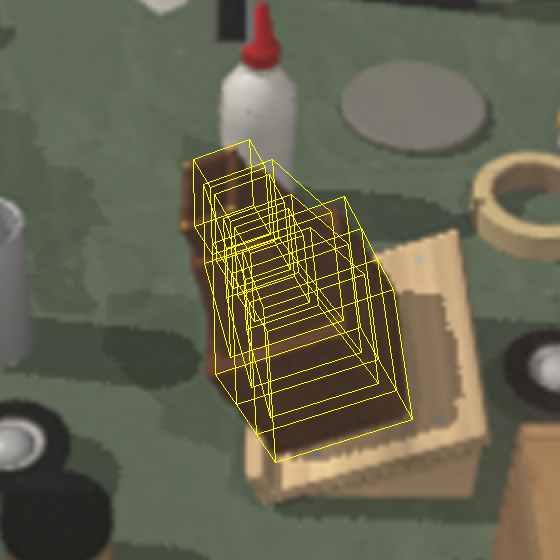

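View pics/r1_m.png

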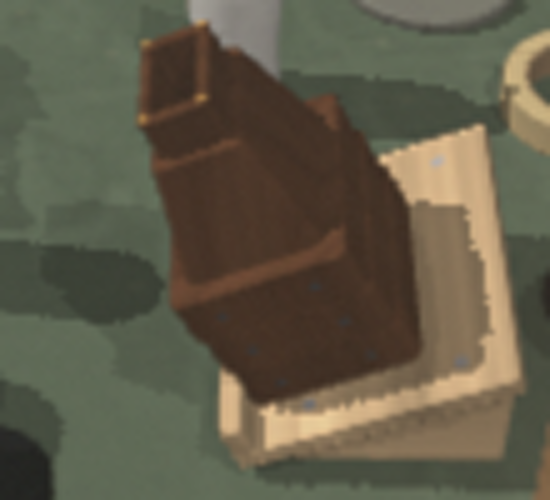

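```bash
python3 - <<'E'
from heldfit import *
from scipy.optimize import least_squares
ci=camera_info('side'); b=np.array([.659,.0135,.0434,80.3*D,-25*D]); RS,tS=pose(b)
P=np.array([[-58,46,30],[-58,-46,30],[58,-46,30],[-27,15,119],[-27,-15,119],[27,15,119],[27,-15,119]])/1000
q=np.array([[174,300],[343,240],[333,98],[145,119],[202,99],[146,43],[207,29]])/5+[225,150]
home=np.r_[tS+RS@[0,0,.06],b[3:]]
Rm,t=pose(home); print((proj(ci,P@Rm.T+t)-q).round(1).tolist())
def f(p):
    Rm,t=pose(p); return (proj(ci,P@Rm.T+t)-q).ravel()
r=least_squares(f,home,x_scale=[.01,.01,.01,.1,.1])
print((RS.T@(r.x[:3]-tS)*1000).round(1),(r.x[3:]/D).round(1),np.sqrt((r.fun**2).mean()), f(r.x).reshape(-1,2).round(1).tolist())
# seated bottom
for pt,w in (([-58,46,0],[258,403]),([-58,-46,0],[418,358])):
    print((proj(ci,(RS@(np.array(pt)/1000)+tS)[None])-(np.array(w)/5+[225,150])).round(1))
# tip of mm scale
print(proj(ci,np.array([t,t+[.01,0,0],t+[0,0,.01],t+[0,.01,0]])))
E
```

```text
[[1.2, 0.6], [3.6, 0.8], [1.6, -3.4], [2.9, -1.5], [3.6, -1.8], [2.4, -1.3], [1.8, -2.8]]
[33.6 14.6 28.9] [ 77.7 -27.5] 0.7017403653747699 [[-0.4, 0.0], [-0.5, 0.9], [-0.0, -1.8], [0.3, 0.1], [0.1, -0.0], [1.0, 1.0], [-0.5, -0.3]]
[[-0.8  1.9]]
[[1.5 0.4]]
[[282.25078122 195.53497571]
 [286.13982484 195.02976528]
 [282.44173155 192.67452363]
 [281.34807736 192.78209797]]
```

View pics/r1_mm.png

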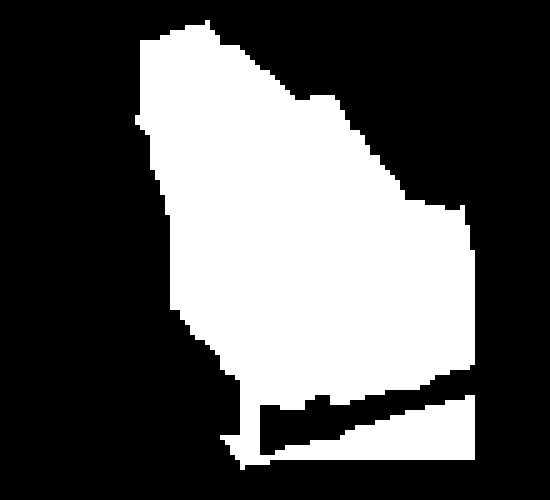

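```bash
cat > kp.py <<'E'
from heldfit import *
from scipy.optimize import least_squares
ci=camera_info('side'); b=np.array([.659,.0135,.0434,80.3*D,-25*D]); RS,tS=pose(b)
def kfit(P,q,x=0,free=3):
    P=np.array(P)/1000; q=np.array(q,float)
    def g(u):
        Rm,_=pose(np.r_[0,0,0,b[3]+(u[3] if free>3 else 0),b[4]+u[2]]); return P@Rm.T+tS+RS@np.array([x,u[0],u[1]])
    f=lambda u:(proj(ci,g(u))-q).ravel()
    r=least_squares(f,[0,.03,0,0][:free],x_scale=[.01,.01,.1,.1][:free])
    print('y,z mm',(r.x[:2]*1000).round(1),'dtilt(-=more lean)',(r.x[2:]/D).round(1),'rms',np.sqrt((r.fun**2).mean()).round(2),r.fun.reshape(-1,2).round(1).tolist())
E
python3 - <<'E'
from kp import *
P=[[-58,46,30],[-58,-46,30],[58,-46,30],[-27,15,119],[-27,-15,119],[27,15,119],[27,-15,119]]
q=np.array([[174,300],[343,240],[333,98],[145,119],[202,99],[146,43],[207,29]])/5+[225,150]
for x in (-.003,0,.003): kfit(P,q,x); kfit(P,q,x,4)
E
python3 -c "
import cv2
im=cv2.imread('pics/n3_side.png'); cv2.imwrite('pics/n3z.png',cv2.resize(im[160:260,230:340],None,fx=7,fy=6,interpolation=2))
im=cv2.imread('pics/side1.png'); cv2.imwrite('pics/s1z.png',cv2.resize(im[160:260,230:340],None,fx=7,fy=6,interpolation=2))"
```

```text
y,z mm [ 5.1 60.9] dtilt(-=more lean) [-0.6] rms 1.21 [[-0.9, 2.1], [1.3, 2.1], [-0.5, -2.3], [0.2, 0.1], [0.9, -0.3], [-0.2, 0.1], [-0.8, -1.4]]
y,z mm [ 3.7 59.8] dtilt(-=more lean) [-1.7 -1.9] rms 1.15 [[-1.1, 1.9], [0.9, 2.3], [0.6, -2.1], [-0.2, -0.0], [0.3, -0.3], [0.2, 0.1], [-0.6, -1.4]]
y,z mm [ 6.1 58.4] dtilt(-=more lean) [-0.7] rms 1.16 [[-0.9, 1.9], [1.2, 1.9], [-0.6, -2.3], [0.3, 0.1], [0.9, -0.3], [-0.1, 0.2], [-0.8, -1.3]]
y,z mm [ 4.6 57.3] dtilt(-=more lean) [-1.8 -2. ] rms 1.09 [[-1.0, 1.8], [0.8, 2.2], [0.6, -2.1], [-0.2, -0.0], [0.3, -0.3], [0.3, 0.1], [-0.6, -1.3]]
y,z mm [ 7.  55.9] dtilt(-=more lean) [-0.7] rms 1.11 [[-0.8, 1.8], [1.1, 1.8], [-0.7, -2.3], [0.3, 0.1], [0.9, -0.3], [-0.1, 0.3], [-0.8, -1.2]]
y,z mm [ 5.5 54.8] dtilt(-=more lean) [-1.8 -2. ] rms 1.03 [[-1.0, 1.6], [0.7, 2.1], [0.5, -2.1], [-0.1, -0.0], [0.2, -0.3], [0.3, 0.2], [-0.6, -1.2]]
```

View pics/n3z.png

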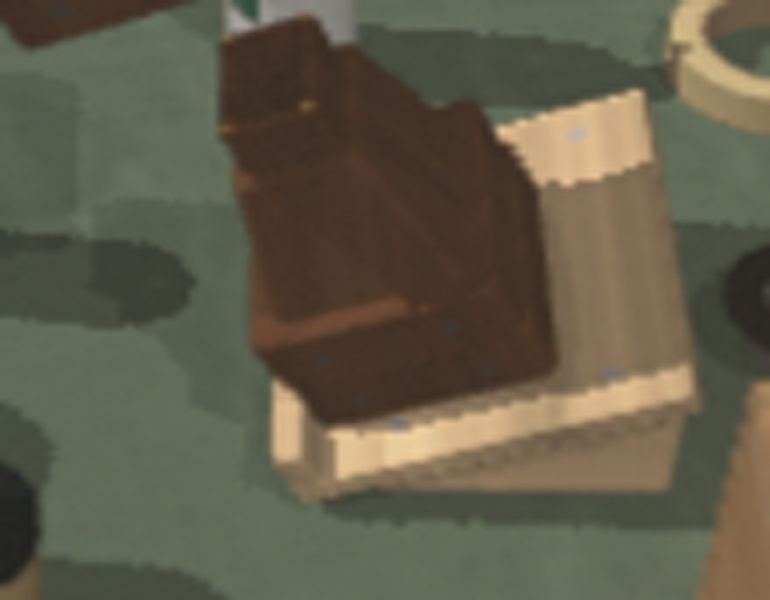

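View pics/s1z.png

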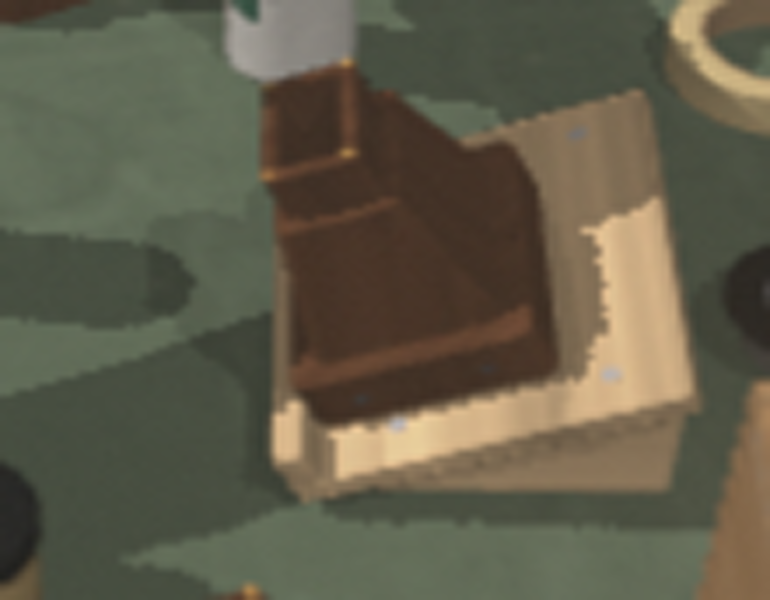

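```bash
python3 - <<'E'
from kp import *
st=np.array([[-27,15,119],[-27,-15,119]])/1000
S=np.array([[268,178],[347,153]])/[7,6]+[230,160]
A=np.array([[226,128],[307,105]])/[7,6]+[230,160]
B=np.array([[145,119],[202,99]])/5+[225,150]
pr=lambda o,dt=0:proj(ci,st@pose(np.r_[0,0,0,b[3],b[4]+dt])[0].T+tS+RS@np.array(o))
bias=(S-pr([0,0,0])).mean(0); print('bias',bias, (S-pr([0,0,0])))
for nm,q in (('one',A),('two',B)):
  for dt in (-2,-1,0,1):
    f=lambda u:(pr([0,u[0],u[1]],dt*D)+bias-q).ravel()
    r=least_squares(f,[0,.03],x_scale=.01); print(nm,'dtilt',dt,(r.x*1000).round(1),r.fun.round(1))
E
```

```text
bias [0.47326435 0.0283971 ] [[ 0.69148625  0.11721589]
 [ 0.25504244 -0.06042168]]
one dtilt -2 [-2.2 29.8] [-0.1  0.3  0.1 -0.3]
one dtilt -1 [-0.1 29.7] [-0.1  0.2  0.1 -0.2]
one dtilt 0 [ 2.  29.7] [-0.2  0.2  0.2 -0.2]
one dtilt 1 [ 4.  29.7] [-0.2  0.1  0.2 -0.1]
two dtilt -2 [ 5.5 59.3] [-0.2  0.3  0.2 -0.3]
two dtilt -1 [ 7.6 59.2] [-0.3  0.2  0.3 -0.2]
two dtilt 0 [ 9.6 59.2] [-0.3  0.2  0.3 -0.1]
two dtilt 1 [11.7 59.2] [-0.4  0.1  0.4 -0.1]
```

Emit:
arm_command --increments '[[[0, 3, -1], 0, 8.5], [[0, 6, -2], 0, 8.5], [[0, 10, -3], 0, 8.5], [[0, 14, -3], 0, 8.5], [[0, 18, -3], 0, 8.5], [[0, 21, -3], 0, 8.5], [[0, 24, -3], 0, 8.5], [[0, 25, -3], 0, 8.5], [[0, 25, -3], 0, 8.5]]'

```text
time_s: 39.87
tool_pos: [0.6343, 0.2728, 0.3342]
orientation: [-3.141, -0.005, 2.938]
ft_force: [0.4, -0.1, 0.8]
finger_gap: 0.995
```

```bash
python3 - <<'E'
from heldfit import *
b=np.array([.659,.0135,.0434,80.3*D,-25*D]); RS,tS=pose(b)
ims=[(n,snap(n,'t1_'+n),camera_info(n)) for n in ('top','side')]
def st(im,f):
    x=im[:,:,::-1].astype(np.float32); x=np.clip((x/255)**.5*1.3*255-40,0,255).astype(np.uint8); cv2.imwrite(f,cv2.resize(x,None,fx=7,fy=7,interpolation=cv2.INTER_CUBIC))
st(ims[1][1][150:232,235:340],'pics/t1s.png'); st(ims[0][1][95:175,215:310],'pics/t1t.png')
draw(ims,[(RS,tS+RS@[0,0,.03*k]) for k in (2,)],'t1')
E
```

```text
(no output)
```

View pics/t1s.png

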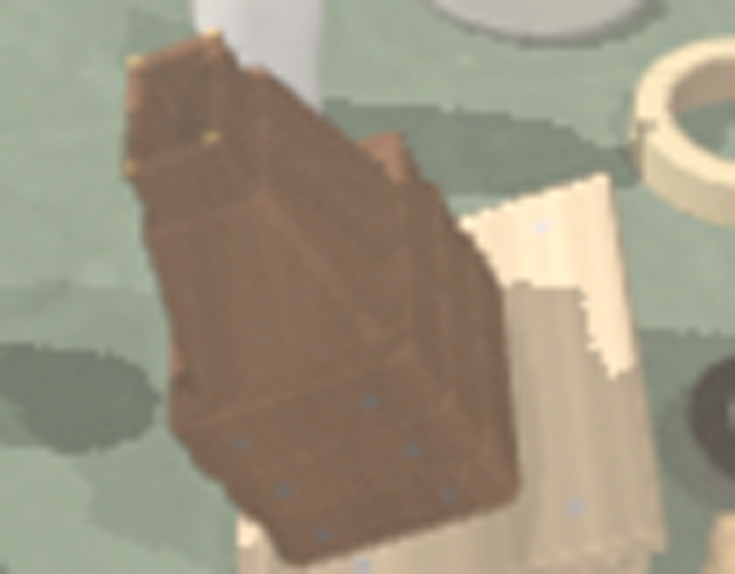

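View pics/t1_top_o.png

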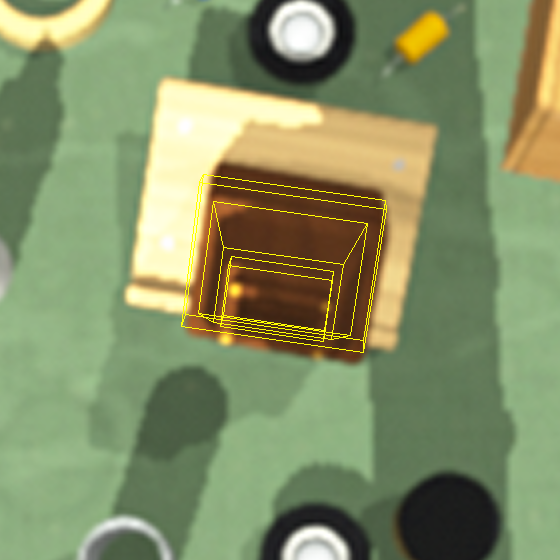

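```bash
python3 - <<'E'
from kp import *
sc=lambda a:np.array(a,float)/7+[235,150]
# screws seated
s0=sc([[322,535],[447,495]]); s1=sc([[282,490],[412,448]]); s2=sc([[240,443],[370,400]])
# solve screw y,h on near face from seated
def pr(P,o,dt): return proj(ci,np.atleast_2d(P)@pose(np.r_[0,0,0,b[3],b[4]+dt])[0].T+tS+RS@np.array(o))
scr=[]
for q in s0:
    r=least_squares(lambda u:(pr([-.058,u[0],u[1]],[0,0,0],0)[0]-q),[0,.015],x_scale=.01); scr.append([-.058,*r.x])
scr=np.array(scr); print('screws mm',(scr*1000).round(1))
for q,n,z in((s1,'mid',.03),(s2,'top',.06)):
    r=least_squares(lambda u:(pr(scr,[0,u[0],u[1]],u[2])-q).ravel(),[0,z,0],x_scale=[.01,.01,.1]); print(n,(r.x[:2]*1000).round(1),r.x[2]/D,r.fun.round(2))
st=np.array([[-27,15,119],[-27,-15,119]])/1000
S=np.array([[268,178],[347,153]])/[7,6]+[230,160]; bias=S-pr(st,[0,0,0],0)
q=sc([[128,168],[211,137]])
P=np.vstack([scr,st]); Q=np.vstack([s2,q-bias])
r=least_squares(lambda u:(pr(P,[0,u[0],u[1]],u[2])-Q).ravel(),[0,.06,0],x_scale=[.01,.01,.1]); print('top joint',(r.x[:2]*1000).round(1),r.x[2]/D,r.fun.round(2))
A=np.array([[226,128],[307,105]])/[7,6]+[230,160]; scA=np.array([[324,360],[452,328]])/[7,6]+[230,160]
Q=np.vstack([scA,A-bias])
r=least_squares(lambda u:(pr(P,[0,u[0],u[1]],u[2])-Q).ravel(),[0,.03,0],x_scale=[.01,.01,.1]); print('mid joint (earlier)',(r.x[:2]*1000).round(1),r.x[2]/D,r.fun.round(2))
E
```

```text
screws mm [[-58.   25.1  16. ]
 [-58.  -22.5  16.7]]
mid [ 3.  28.2] 0.6687127108095788 [ 0.18 -0.12 -0.18  0.11]
top [ 6.8 56.8] 0.32401656612875457 [ 0.07 -0.05 -0.07  0.04]
top joint [ 6.  58.6] -2.190459617307095 [-0.01 -0.22 -0.5  -0.68  0.48  0.57  0.01  0.19]
mid joint (earlier) [ 1.2 28.2] -0.39116965412806665 [-0.16 -0.18 -0.36 -0.85  0.31  0.71  0.17  0.17]
```

Emit:
arm_command --increments '[[[0, -3, 0], 0, 8.5], [[0, -6, 0], 0, 8.5], [[0, -10, 0], 0, 8.5], [[0, -14, 0], 0, 8.5], [[0, -18, 0], 0, 8.5], [[0, -21, 0.5], 0, 8.5], [[0, -23.5, 1.5], 0, 8.5], [[0, -24.7, 3], 0, 8.5], [[0, -25, 4], 0, 8.5], [[0, -25, 4], 0, 8.5], [[0, -25, 4], 0, 8.5], [[0, -25, 4], 0, 8.5]]'

```text
time_s: 40.97
tool_pos: [0.5841, 0.0255, 0.2983]
orientation: [3.141, 0.001, 2.934]
ft_force: [-0.2, 1.1, 0.1]
finger_gap: 0.997
```

```bash
python3 go.py .5855 .0248 .1925 168
```

```text
t 40.97 pos [0.5841 0.0255 0.2983] rpy [179.9   0.  168.1] shift cm [-0.14 -0.05 10.58] turn 0.1 n rows>= 2.5 F [-0.2  1.1  0.1]
```

Emit:
arm_command --increments '[[[-0.05, 0, 2], 0, 8.5], [[-0.05, 0, 4.5], 0, 8.5], [[-0.05, 0, 7], 0, 8.5], [[-0.05, 0, 8.8], 0, 8.5], [[-0.05, 0, 9.8], 0, 8.5], [[-0.05, 0, 10.5], 0, 8.5], [[-0.05, 0, 10.5], 0, 8.5], [[-0.05, 0, 10.5], 0, 5.5], [[-0.05, 0, 10.5], 0, 5.5], [[-0.05, 0, 10.5], 0, 5.5], [[-0.05, 0, 10.5], 0, 5.5], [[-0.05, 0, 10.5], 0, 5.5]]' --newtons 40

```text
time_s: 41.97
tool_pos: [0.5854, 0.0245, 0.195]
orientation: [3.14, 0.004, 2.932]
ft_force: [-0.3, 1.0, 5.2]
finger_gap: 0.661
```

Emit:
arm_command --increments '[[[-0.1, 0, 0.05], 0, 5.5], [[-0.2, 0, 0.05], 0, 5.5], [[-0.3, 0, 0.1], 0, 5.5], [[-0.4, 0, 0.1], 0, 5.5], [[-0.4, 0, 0.1], 0, 5.5], [[-0.4, 0, 0.1], 0, 5.5]]'

```text
time_s: 42.47
tool_pos: [0.5904, 0.0235, 0.1956]
orientation: [3.139, 0.007, 2.932]
ft_force: [-1.8, 1.6, 11.6]
finger_gap: 0.659
```

```bash
python3 - <<'E'
from h import *
im=snap('side','u1')
x=im[150:232,235:340,::-1].astype(np.float32); x=np.clip((x/255)**.5*1.3*255-40,0,255).astype(np.uint8); cv2.imwrite('pics/u1s.png',cv2.resize(x,None,fx=7,fy=7,interpolation=cv2.INTER_CUBIC))
E
```

```text
(no output)
```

View pics/u1s.png

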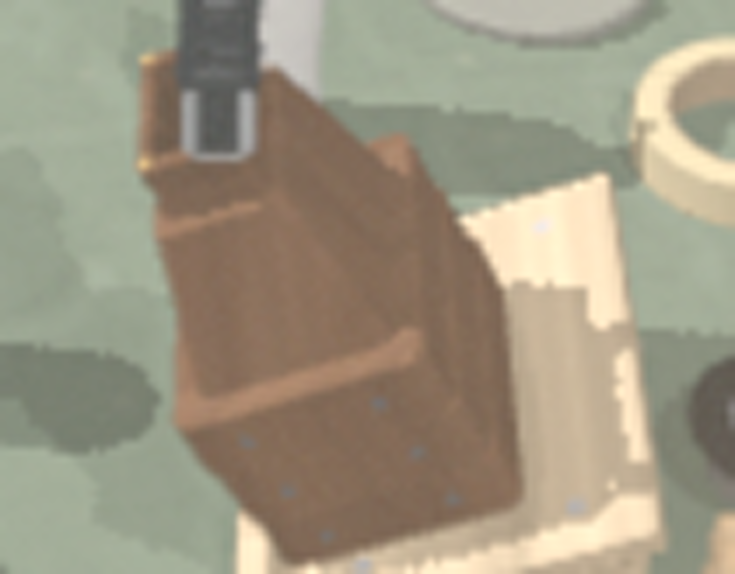

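```bash
cat > screws.py <<'E'
from kp import *
import sys
def dots(f):
    im=cv2.imread(f'pics/{f}.png').astype(np.float32)
    bl=im[:,:,0]-im[:,:,2]  # blue-red
    bg=cv2.medianBlur(np.clip(bl+128,0,255).astype(np.uint8),7).astype(np.float32)-128
    d=bl-bg; out=[]
    sub=d.copy(); m=np.zeros_like(d); m[195:232,262:305]=1; sub*=m
    for _ in range(8):
        y,x=np.unravel_index(sub.argmax(),sub.shape)
        if sub[y,x]<12: break
        w=np.clip(d[y-2:y+3,x-2:x+3],3,None)-3; gy,gx=np.mgrid[y-2:y+3,x-2:x+3]
        out.append(((w*gx).sum()/w.sum(),(w*gy).sum()/w.sum(),sub[y,x])); sub[y-2:y+3,x-2:x+3]=0
    return np.array(out)
for f in sys.argv[1:]:
    o=dots(f); print(f); print(o[np.argsort(-o[:,1])].round(2).tolist() if len(o) else o)
E
python3 screws.py side1 n3_side r1 t1_side u1 q1 q2
```

```text
side1
[[286.42, 230.55, 46.0], [281.13, 226.21, 20.0], [273.43, 225.33, 13.0], [299.23, 221.0, 18.0]]
n3_side
[[286.42, 230.46, 38.0], [274.85, 230.07, 13.0], [281.1, 226.21, 20.0], [299.19, 221.11, 20.0], [275.6, 219.67, 22.0], [294.05, 214.26, 17.0]]
r1
[[286.36, 230.53, 36.0], [274.84, 229.59, 12.0], [280.76, 226.12, 20.0], [298.78, 220.56, 15.0], [275.08, 219.61, 20.0], [293.47, 213.8, 20.0], [269.0, 212.91, 22.0], [287.55, 206.79, 21.0]]
t1_side
[[286.32, 230.52, 34.0], [280.68, 226.05, 20.0], [298.76, 220.57, 14.0], [275.04, 219.62, 20.0], [293.4, 213.81, 20.0], [269.0, 212.92, 21.0], [287.52, 206.83, 21.0]]
u1
[[286.3, 230.59, 38.0], [281.17, 226.14, 19.0], [299.3, 220.88, 19.0], [275.64, 219.68, 21.0], [294.17, 214.26, 21.0], [269.8, 212.68, 21.0], [288.71, 207.15, 22.0]]
q1
[[286.34, 230.54, 37.0], [280.78, 226.1, 21.0], [298.83, 220.6, 18.0], [274.98, 219.63, 21.0], [293.34, 213.85, 21.0], [269.08, 212.63, 22.0], [287.57, 206.7, 22.0]]
q2
[[286.34, 230.55, 39.0], [275.02, 229.62, 13.0], [281.12, 226.21, 20.0], [298.97, 220.92, 20.0], [275.41, 219.61, 18.0], [293.84, 214.16, 22.0], [269.58, 212.7, 24.0], [288.14, 206.9, 22.0]]
```

Emit:
arm_command --increments '[[[-0.03, 0, 0.06], 0, 5.5], [[-0.06, 0, 0.1], 0, 5.5], [[-0.06, 0, 0.1], 0, 5.5], [[-0.06, 0, 0.1], 0, 5.5], [[-0.06, 0, 0.1], 0, 5.5], [[-0.06, 0, 0.1], 0, 5.5], [[-0.06, 0, 0.1], 0, 5.5], [[-0.06, 0, 0.1], 0, 5.5], [[-0.06, 0, 0.1], 0, 5.5], [[-0.06, 0, 0.1], 0, 5.5], [[-0.06, 0, 0.1], 0, 5.5], [[-0.06, 0, 0.1], 0, 5.5]]'

```text
time_s: 43.52
tool_pos: [0.5914, 0.0233, 0.1957]
orientation: [3.138, 0.008, 2.932]
ft_force: [-3.1, 1.9, 16.3]
finger_gap: 0.658
```

```bash
python3 -c "
from h import *
snap('side','u2')"; python3 screws.py u2
```

```text
u2
[[286.32, 230.58, 39.0], [281.29, 226.21, 19.0], [299.45, 221.0, 20.0], [275.89, 219.58, 20.0], [294.32, 214.3, 20.0], [270.04, 212.6, 21.0], [288.81, 207.13, 23.0]]
```

Emit:
arm_command --increments '[[[0.04, 0, -0.1], 0, 5.5], [[0.08, 0, -0.2], 0, 5.5], [[0.08, 0, -0.25], 0, 5.5], [[0.08, 0, -0.25], 0, 8.5], [[0.08, 0, -0.25], 0, 8.5], [[0.08, 0, -0.25], 0, 8.5], [[0.08, 0, -0.25], 0, 8.5], [[0.08, 0, -0.25], 0, 8.5], [[0.08, 0, -2], 0, 8.5], [[0.08, 0, -5], 0, 8.5], [[0.08, 0, -8], 0, 8.5], [[0.08, 0, -11], 0, 8.5]]'

```text
time_s: 44.57
tool_pos: [0.5875, 0.0231, 0.3016]
orientation: [-3.141, -0.001, 2.931]
ft_force: [0.4, -0.7, 0.3]
finger_gap: 0.994
```

Emit:
arm_command --increments '[[[0, 3, -1], 0, 8.5], [[0, 6, -2], 0, 8.5], [[0, 10, -3], 0, 8.5], [[0, 14, -3], 0, 8.5], [[0, 18, -3], 0, 8.5], [[0, 21, -3], 0, 8.5], [[0, 24, -3], 0, 8.5], [[0, 25, -3], 0, 8.5], [[0, 25, -3], 0, 8.5], [[0, 25, -3], 0, 8.5]]'

```text
time_s: 45.4
tool_pos: [0.6399, 0.2667, 0.3301]
orientation: [-3.139, -0.0, 2.931]
ft_force: [-0.4, -0.2, -0.1]
finger_gap: 0.992
```

```bash
python3 - <<'E'
from h import *
im=snap('side','x1'); t=snap('top','x2')
cv2.imwrite('pics/x1c.png',cv2.resize(im[140:340,180:340,::-1],None,fx=3.5,fy=3,interpolation=2)); cv2.imwrite('pics/x2c.png',cv2.resize(t[90:260,110:380,::-1],None,fx=2.9,fy=2.9,interpolation=2))
E
python3 screws.py x1; python3 go.py .6 .2 .3 168
```

```text
x1
[[286.33, 230.51, 34.0], [280.79, 226.09, 20.0], [298.82, 220.46, 17.0], [275.0, 219.6, 20.0], [293.4, 213.75, 20.0], [268.9, 212.94, 22.0], [287.39, 206.84, 20.0]]
t 45.5 pos [0.6404 0.2646 0.3311] rpy [-1.799e+02  1.000e-01  1.678e+02] shift cm [ 2.58 -7.16  3.12] turn -0.2 n rows>= 2.0 F [0.4 0.1 0.2]
```

View pics/x1c.png

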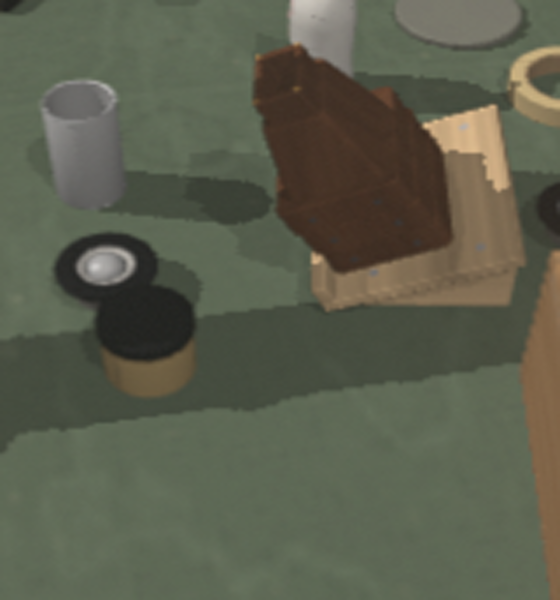

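View pics/x2c.png

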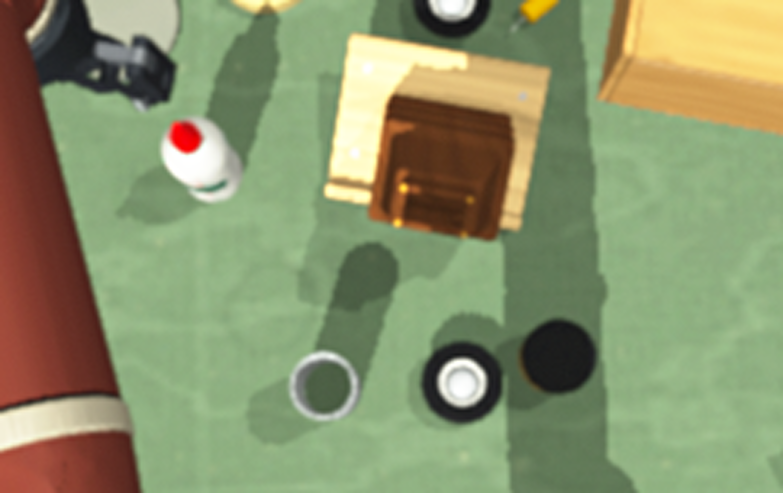

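Emit:
arm_command --increments '[[[0, 0, 0], 0, 8.5], [[0, 0, 0], 0, 8.5], [[0, 0, 0], 0, 8.5], [[0, 0, 0], 0, 8.5], [[0, 0, 0], 0, 8.5], [[0, 0, 0], 0, 8.5], [[0, 0, 0], 0, 8.5], [[0, 0, 0], 0, 8.5], [[0, 0, 0], 0, 8.5], [[0, 0, 0], 0, 8.5], [[0, 0, 0], 0, 8.5], [[0, 0, 0], 0, 8.5]]'

```text
time_s: 46.5
tool_pos: [0.64, 0.2677, 0.3307]
orientation: [-3.141, -0.0, 2.932]
ft_force: [-0.3, 0.5, 0.3]
finger_gap: 0.997
```

```bash
python3 -c "
from h import *
snap('side','x3')"; python3 screws.py x3
python3 - <<'E'
from screws import dots
from kp import *
def pr(P,o,dt): return proj(ci,np.atleast_2d(P)@pose(np.r_[0,0,0,b[3],b[4]+dt])[0].T+tS+RS@np.array(o))
scr=[]
for q in ([281.12,226.21],[299.21,221.05]):
    r=least_squares(lambda u:(pr([-.058,u[0],u[1]],[0,0,0],0)[0]-q),[0,.015],x_scale=.01); scr.append([-.058,*r.x])
scr=np.array(scr)
for f in ('n3_side','u2','x3'):
    o=dots(f); o=o[(o[:,1]<228)&(o[:,0]>266)]; 
    o=o[np.argsort(-o[:,1])][:,:2]
    L=[ (o[np.argmin(np.hypot(*(o-c).T))]) for c in ([281,226],[299,221],[275.4,219.6],[294,214],[269.3,212.8],[288,207])]
    for n,i,z in (('S',0,0),('M',2,.03),('T',4,.06)):
        q=np.array(L[i:i+2])
        r=least_squares(lambda u:(pr(scr,[0,u[0],u[1]],u[2])-q).ravel(),[0,z,0],x_scale=[.01,.01,.1]); print(f,n,'y,z',(r.x[:2]*1000).round(1),'dtilt',round(r.x[2]/D,2),'res',np.abs(r.fun).max().round(2))
E
```

```text
x3
[[286.33, 230.5, 35.0], [280.71, 226.07, 21.0], [298.8, 220.48, 18.0], [275.06, 219.61, 20.0], [293.33, 213.75, 21.0], [268.9, 212.94, 24.0], [287.46, 206.85, 20.0]]
n3_side S y,z [ 0.2 -0.1] dtilt 0.24 res 0.01
n3_side M y,z [ 2.7 28.6] dtilt -0.09 res 0.04
n3_side T y,z [ 2.7 28.6] dtilt -0.09 res 0.04
u2 S y,z [-0.5 -0.1] dtilt -0.04 res 0.04
u2 M y,z [ 2.2 28.3] dtilt 0.32 res 0.01
u2 T y,z [ 5.  57.5] dtilt 0.44 res 0.03
x3 S y,z [-0.   1.7] dtilt -1.59 res 0.09
x3 M y,z [ 3.2 30.2] dtilt -2.02 res 0.07
x3 T y,z [ 7.  58.7] dtilt -2.07 res 0.09
```

```bash
python3 -c "
from plant import *
print(hand_in()); s=read_state(); print(s['time_s'])"
```

```text
the job is handed in; nothing more can be done
None
the job is handed in; nothing more can be done
```

Both loose flares are on the slanted stand over the seated one, and the job is handed in at about 46.5 s. No verdict is reported, so the notes below rest on my own last checks.

**How it was done:** The arm could not tilt the tool. I gripped each flare across its 60 mm side and tipped it to about 20° (first) and 24° (second) against the table's near edge. Then I slid it along the stack axis and let go a few millimetres above home, so it settled by itself.

**Pressing:** I re-gripped each flare and pressed it down the axis at about 16–19 N on the wrist sensor, plus the flare's own weight, for about 1 s. The first press was cleanly along the axis. The second was more upright than along the axis, and the top flare shifted a few millimetres sideways while I corrected it. I pressed it again with the rims level.

**Last image checks (side-camera screw positions):**
- **Seating:** each upper flare sits about 28.5 mm above the one below. It is off centre by 2–3 mm and tilted by less than 0.5° relative to it.
- **At rest:** two pictures 1 s apart show no movement. The gripper is clear, and the tin, tube, bottle and tweeter look unmoved.

**Disagreements:**
- **Stack lean:** standing free, the whole stack leans about 1.5° further over the lip than under the press. It returned to this after both releases and stayed still.
- **Top flare:** an earlier fit that used the neck studs suggested up to 2° extra lean of the top flare. The screw measurement, which I trust more, did not.

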